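Put the clamp meter back on its hook in the mesh locker

TASK

Put the clamp meter from its bench stand away in the wire-mesh instrument locker: reach in through the open front without touching the frame round the opening, and hang the meter by its jaw on the J-hook at the back (its height gets changed, so feel for it), gently and without dropping it on the bench. Then push the locker door fully shut; leave the multimeter, the solder spool and the circuit board on the bench and the case in the locker where they are.

Things in the scene. Friction and masses are not known exactly. Their poses are not given: they have to be found in the camera images.
- meter_body (a point): Clamp meter, 0.2 to 0.35 kg, 150 mm long. Point: middle of the width and thickness of its grey body, a good place to grip across the width. Body 52 mm wide (y), 34 mm thick (x), from 84 mm below to 22 mm above the point, with a 7 mm guard (38 mm thick) at its top; then the ring-shaped jaw up to 66 mm. z points to the jaw, -x out of the face, y across. In its stand z leans back 45 degrees, face up.
- meter_jaw (a point): Centre of the round hole in the meter's closed jaw: 40 mm along the meter's z from meter_body and 4 mm towards its back (+x). The hole is 29 mm wide and goes through along the meter's x; the ring is an 11 mm thick round bar, 51 mm outside. Same axes as meter_body.
- stand: Metal stand fixed to the bench, base 130 x 70 mm; origin on the bench under the meter's foot. A slope only 38 mm wide rises at 45 degrees towards its +x, with a foot ledge that carries the meter, so both sides of the meter's body are free. The ledge has a lip 10 mm high in front of the meter's foot: draw the meter up along the slope or lift it.
- locker: Mesh locker fixed to the bench, 270 mm wide (y), 120 deep (x), 375 high; origin on the bench at the middle of the lower front edge, +x into the locker, so it opens to -x. The opening in the front plane (x = 0) is 220 mm wide and reaches from 25 to 350 mm above the bench. Sides, top and back are mesh; floor pan 12 mm thick.
- front_frame: The 25 mm wide, 12 mm deep steel frame round the locker's opening, which must not be touched by robot or meter. Same origin and axes as locker.
- hook_zone (a point): Middle height of the hook's place, 58 mm behind the opening plane, 200 mm above the bench; axes as the locker's. The J-hook (7 mm round bar, rigid) is clamped up to 15 mm above or below; find it by eye or feel. Its level rod runs along x, 45 mm behind to 8 mm in front (-x) of this point; the tip, 8 to 18 mm in front, rises 17.5 mm over the rod's axis. Hung, the jaw's hole centre is 11 mm under that axis.
- door (a joint): Angle of the locker's door (rad): 0 shut, about 1.6 standing open. Upright hinge at the right of the opening (locker -y); positive swings the free edge out towards the locker's -x. Steel frame 12 mm thick with mesh, 266 mm wide, 8 to 373 mm above the bench. Light friction (under 1 N at the free edge), stays where it is left, no latch.
- door_plate (a point): Middle of the steel lock plate (64 wide, 90 high) on the outside of the door at its free edge, 315 mm above the bench, 234 mm from the hinge: a good place to push. Its -x axis points out of the door's outside, +y from the hinge to the free edge (32 mm further).
- door_hinge (a point): Point on the door's hinge axis, 315 mm above the bench, 8 mm in front of the opening plane and 132 mm to the locker's -y.
- multimeter: Bystander: flat hand-held multimeter lying on the bench, 185 x 88 x 36 mm; origin in the middle of its underside.
- spool: Bystander: metal spool of solder standing on the bench, 64 mm across, 60 mm high; origin in the middle of its underside.
- board: Bystander: circuit board 100 x 160 mm on short feet, parts up to 30 mm high; origin in the middle of its underside.
- case: Bystander: flat black case, 55 x 170 x 32 mm, lying on the locker's floor; origin in the middle of its underside.
- meter: The whole clamp meter; same origin and axes as meter_body.
There are look-alikes about, which are no part of the job. Leave any brown or yellow look-alike of the meter alone.

How it is judged:
On the way:
1. the meter hangs by its jaw on the hook and is let go, with the door still open (x of meter_jaw in the frame of hook_zone between -0.01 and 0.046 m and y of meter_jaw in the frame of hook_zone between -0.014 and 0.014 m and z of meter_jaw in the frame of hook_zone between -0.03 and 0.008 m and angle between meter_body's own z axis and vertical below 0.35 rad and contact force between meter and locker above 0.5 N and contact force between meter and case below 0.1 N and contact force between the fingers and meter below 0.1 N and value of joint door above 0.3 rad), for 0.3 s.
At the end, for the whole second after the job is handed in: The meter hangs upright (within 0.35 rad), at rest and released, jaw on the hook behind its tip and clear of the case: hole centre 10 mm before to 46 mm behind hook_zone, within 14 mm sideways, 30 mm below to 8 mm above it. The door is shut to 0.06 rad (x of meter_jaw in the frame of hook_zone between -0.01 and 0.046 m and y of meter_jaw in the frame of hook_zone between -0.014 and 0.014 m and z of meter_jaw in the frame of hook_zone between -0.03 and 0.008 m and angle between meter_body's own z axis and vertical below 0.35 rad and contact force between meter and locker above 0.5 N and contact force between meter and case below 0.1 N and contact force between the fingers and meter below 0.1 N and linear speed of meter below 0.03 m/s and angular speed of meter below 0.3 rad/s and value of joint door below 0.06 rad); the robot touches nothing.
It fails at once if the frame round the opening is touched (more than 1 N) (contact force between front_frame and anything else above 1 N).
It fails at once if the meter is pressed or knocked against the locker or its hook with more than 35 N (contact force between meter and locker above 35 N).
It fails at once if the meter falls on the bench (height (world z) of meter_body below 0.04 m).
It fails at once if a bystander (multimeter, spool, board or case) is moved by more than 25 mm (distance of any of multimeter, spool, board, case from where it was at the start of the episode above 0.025 m).
It also fails if it takes over 70 s, if anything falls off the work surface, if the arm or the gripper's body presses on something with over 40 N, if the wrist force passes 120 N, or if a joint passes its speed limit or range.

ROBOT

A 6-joint arm with a two-finger parallel gripper is mounted at the origin on the work surface. World frame = base frame: x ahead of the robot, y to its left, z up, the work surface at z = 0. Lengths are in m, angles in rad, forces in N, time in s.
With the tool pointing down it reaches from about 0.25 to 0.775 m from the base axis. Payload 4 kg.
Tool frame: the origin (TCP) lies at the very end of the fingers, on their centre line; the grasp point (between the pads) lies manip.pinch_z behind it (manip.pinch_z is the distance from the TCP to the grasp point, in m); x points along the fingers, y is the direction in which the jaws open and shut, and the axes are right-handed (so a half turn about x gives the same grasp; the last joint's range is limited). The gripper opens to 94 mm and grips with 3 to 60 N. Pads are 16 mm wide; open, the fingers measure 119 mm over their backs; the gripper's body (75 mm by 177 mm) begins 78 mm behind the grasp point.
Start: joints at [1.181, 0.087, 1.371, -0, 1.684, -0.103], TCP at [0.156, 0.528, 0.206] pointing down, gripper open.
Joint ranges: [-3.1, 3.1], [-0.76, 2.03], [0.27, 2.55], [-1.08, 4.22], [0.17, 2.65], [-2.57, 2.57]. Speed limits (rad/s): [2.79, 2.79, 3.14, 3.14, 3.14, 3.14].

INTERFACE

Orientations are given as a unit quaternion [w, x, y, z].
In Python, from workcell import manip gives the robot as it stands. The module is installed in compiled form; this text tells all that it offers.
- The arm moves only by the tool carry_out, never from a script. Its argument "series" is a list of rows, each a list of 7 numbers: the shift along the tool's x, y, z in cm, then the turn, a rotation vector about the tool's x, y, z in rad, then the closure, from 0 (fully open) to 1 (shut). In form: [[x, y, z, ax, ay, az, jaw], ...]. A call has exactly 5 rows; each row is the pose to reach, as a shift and turn from the pose commanded when the call began, along the tool's axes at that moment; what a row does not reach only later rows make up. A row lasts 1/10 s, in which the tool goes at most 50 mm and 8.59 degrees, less where a joint would pass 70% of its speed; a pose out of reach is approached as far as the arm can. A call with a gripper value outside its range is refused whole. The fingers move at their own pace and stop on an object; "grip_force" is the grip in N (left out, the last holds). Time passes only in rows, so rows that repeat a pose let the fingers close, or fill a call up. It gives the time, the measured TCP pose, the force and the opening at its end, in the units of the state.
- manip.sense(): the state, without advancing time (a new reading comes with each control period).
- manip.grab_frame(name): name is "side" or "top" or "wrist"; returns (picture, depth): 384x512x3 uint8, red, green, blue; 384x512 float32, m along the optical axis (not along the pixel's ray), 0 where there is no reading.
- manip.calibration(name): a dict with "vertical_fov" (degrees; the focal length in pixels is half the picture's height over the tangent of half this angle, whatever the lens; pixels are square), "cx", "cy" (the principal point, pixels), "k1" (the pictures are not rectified: a ray, as slopes to the right and down, at radius r is drawn at 1 + k1 r^2 times it, then the intrinsics apply), "R" (3x3) and "t" (3): a world point X has camera coordinates R X + t. Camera axes: x right, y down, z forward; pixel columns grow to the right and rows downward; lengths in m; the calibration is good to about 2 mm. A picture is of the moment at which its call begins: read the wrist's pose just before it. calibration takes no time and is no camera call; for the wrist camera it gives the pose at the moment of the call.
- manip.finish_job(): hands the job in, once; it reports no verdict.
Trained networks look in the newest picture that a camera, given by its name, has taken for a name from the list of things; names that differ only in an ending like _2 or _b are one class to them, and where a whole thing is asked for, a point or a joint stands for the part that bears it (a point fixed in the world has none). Each returns a list of dicts, best first, with "conf" (0 to 1); they miss things now and then, are a little off and sometimes report something else, mostly with a low value. They report only what shows in the picture. A call takes as long as a camera call. They do not tell look-alikes from the thing itself.
- manip.search_frame(camera, label): "location" ([column, row] in pixels, amid what is visible of it).
- manip.spot_point(camera, label): "location" ([column, row] in pixels: a listed point, or the origin of a listed thing).
The state is a dict: "time_s": time; "qpos": joint angles; "dq": joint speeds; "tau": joint torques, N m; "ee_pos": TCP position; "orientation": TCP orientation; "contact_force": force on the tool from outside, world axes, zero at the start; "torque": the same for the moment, N m; "gripper_width": finger opening in m.
Only numpy, scipy, OpenCV 4.12 (cv2) and the standard library are available. Lean on these libraries where they do the work, as an engineer would, in place of code of your own. Each camera call takes 0.05 s, during which the arm holds its last target.

## Working session

There is one attempt and no reset: what is moved stays moved. The work goes in short steps, Python scripts to look and compute and a tool call to move; the robot and the scene stay as the last step left them, time stands still between calls to the robot, and variables do not carry over. Pictures are saved under pics/ and viewed, and the job is handed in when it is done.

Besides the shell and the picture viewer there is one more tool, called after ">>>" as name([rows], argument=value, ...), one row to a line, values as JSON. carry_out: Moves the arm, as the interface text tells. Its arguments: {"type":"object","properties":{"series":{"type":"array"},"grip_force":{"type":"number"}},"required":["series"]}

```bash
mkdir -p pics; python3 - <<'E'
from workcell import manip
import cv2
print(manip.sense()); print(manip.pinch_z)
for c in ["side","top","wrist"]:
    k=manip.calibration(c); print(c,k)
    p,d=manip.grab_frame(c); cv2.imwrite(f"pics/{c}0.png",p[:,:,::-1])
E
```

```text
{'time_s': 0.0, 'qpos': array([ 1.18089280e+00,  8.79420333e-02,  1.37225995e+00, -2.22163562e-05,
        1.68361215e+00, -1.03117565e-01]), 'dq': array([-0.00201733,  0.00016106, -0.00039631,  0.00123088,  0.00075028,
       -0.00191855]), 'tau': array([ 1.28028954e-03, -3.40170801e+01, -3.02432299e+01,  7.20693218e-02,
        3.27658828e-02, -1.26853652e-04]), 'ee_pos': array([0.15538585, 0.52700914, 0.2043084 ]), 'orientation': array([ 0.69966498,  0.10028427,  0.70003316, -0.10181142]), 'contact_force': array([-0.37495598, -0.11590736,  0.38281806]), 'torque': array([0.03314258, 0.05175199, 0.03661404]), 'gripper_width': 0.09391643006402532}
0.0188
side {'vertical_fov': 43.14203388878997, 'cx': 247.09831598387353, 'cy': 182.75159692009527, 'k1': -0.006151984561719963, 'R': array([[-0.96285512, -0.26942918,  0.017831  ],
       [-0.18597539,  0.61384313, -0.76720908],
       [ 0.19576307, -0.74202731, -0.64114919]]), 't': array([0.53635078, 0.25353252, 1.56992299])}
top {'vertical_fov': 47.40212907407876, 'cx': 255.28606777463793, 'cy': 190.51769601283846, 'k1': -0.023433894671103506, 'R': array([[-0.01448173, -0.99982988,  0.011423  ],
       [-0.99271812,  0.01301051, -0.11975587],
       [ 0.11958688, -0.0130741 , -0.99273765]]), 't': array([8.33574101e-05, 5.72086656e-01, 1.78534640e+00])}
wrist {'vertical_fov': 58.09855261336866, 'cx': 255.02993028205978, 'cy': 190.37291640559766, 'k1': 0.018740325405236097, 'R': array([[ 0.28334245,  0.95901812, -0.00114114],
       [ 0.91924746, -0.27125269,  0.28531752],
       [ 0.27331513, -0.08189155, -0.95843237]]), 't': array([-0.54929752, -0.02989889,  0.39151873])}
```

View pics/side0.png

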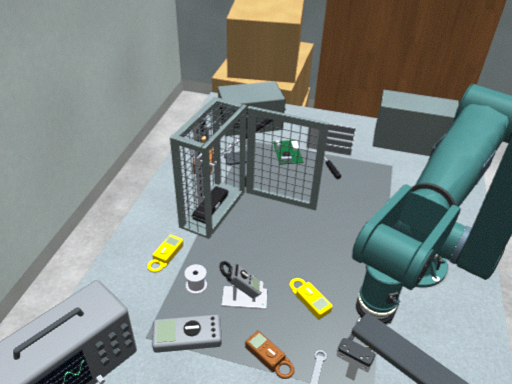

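View pics/top0.png

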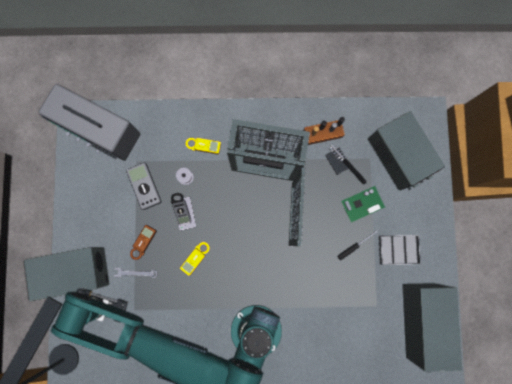

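View pics/wrist0.png

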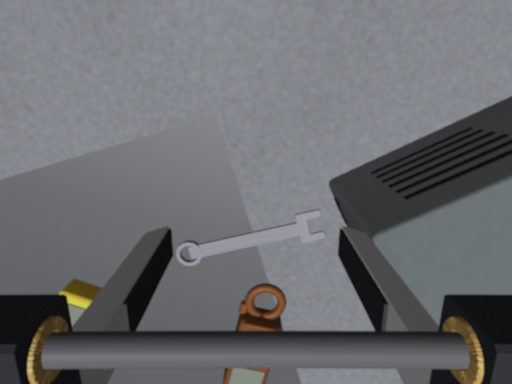

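The meter with the grey body and black jaw is on its stand: side (240,278), top (182,210). The brown and yellow ones are look-alikes. The locker is at top (267,150), with its door open at (296,210).

```bash
cat > h.py <<'E'
from workcell import manip
import numpy as np, cv2
from scipy.spatial.transform import Rotation as Rot
def K(c):
    f=192/np.tan(np.radians(c["vertical_fov"]/2)); return f
def und(c,px):
    f=K(c); v=np.array([(px[0]-c["cx"])/f,(px[1]-c["cy"])/f]); u=v.copy()
    for _ in range(20): u=v/(1+c["k1"]*(u@u))
    return np.array([u[0],u[1],1.])
def world(c,px,depth): return c["R"].T@(und(c,px)*depth-c["t"])
def ray(c,px): return -c["R"].T@c["t"], c["R"].T@und(c,px)
def proj(c,X):
    p=c["R"]@np.asarray(X)+c["t"]; u=p[:2]/p[2]; r2=u@u
    return u*(1+c["k1"]*r2)*K(c)+[c["cx"],c["cy"]]
def tri(l):
    A=np.zeros((3,3));b=np.zeros(3)
    for c,px in l:
        o,d=ray(c,px); d/=np.linalg.norm(d); P=np.eye(3)-np.outer(d,d); A+=P;b+=P@o
    X=np.linalg.solve(A,b); return X,[np.round(proj(c,X)-px,1) for c,px in l]
def cloud(c,d):
    v,u=np.mgrid[0:384,0:512]; f=K(c)
    a=np.stack([(u-c["cx"])/f,(v-c["cy"])/f],-1); w=a.copy()
    for _ in range(8): w=a/(1+c["k1"]*(w**2).sum(-1,keepdims=True))
    P=np.concatenate([w,np.ones(w.shape[:2]+(1,))],-1)*d[...,None]
    return (P-c["t"])@c["R"]
def tcpR():
    s=manip.sense(); q=s["orientation"]; return s["ee_pos"],Rot.from_quat([q[1],q[2],q[3],q[0]])
E
python3 - <<'E'
from h import *
names=["meter_body","meter_jaw","stand","locker","hook_zone","door_plate","door_hinge","multimeter","spool","board","case"]
C={}
for c in ["side","top"]:
    C[c]=manip.calibration(c)
    p,d=manip.grab_frame(c); np.savez(f"{c}0.npz",p=p,d=d)
    for n in names:
        try: r=manip.spot_point(c,n)
        except Exception as e: print(n,e); continue
        for x in r[:4]:
            l=x["location"]; u,v=int(round(l[0])),int(round(l[1]))
            dd=d[v,u] if 0<=u<512 and 0<=v<384 else 0
            print(c,n,np.round(l,1),round(x["conf"],2),np.round(world(C[c],l,dd),3))
E
```

```text
side meter_body [307.7 290.7] 0.72 [0.305 0.247 0.043]
side meter_body [271.  358.1] 0.72 [0.358 0.482 0.036]
side meter_body [237.4 276.4] 0.62 [0.498 0.319 0.126]
side meter_body [163.2 257.9] 0.55 [0.76  0.246 0.039]
side meter_jaw [155.5 264.1] 0.95 [0.788 0.25  0.004]
side meter_jaw [227.1 269.6] 0.85 [0.564 0.209 0.006]
side meter_jaw [283.3 369.2] 0.85 [0.323 0.484 0.001]
side meter_jaw [235.2 274.4] 0.72 [0.506 0.314 0.126]
side stand [249.8 295.7] 0.63 [0.461 0.316 0.049]
side locker [226.7 217.2] 0.93 [ 0.639 -0.024 -0.002]
side hook_zone [210.3 167.1] 0.9 [ 0.736 -0.142  0.112]
side door_plate [315.2 132.8] 0.62 [ 0.379 -0.147  0.328]
side door_plate [211.4 167.3] 0.56 [ 0.769 -0.243  0.028]
side door_hinge [248.6 122.5] 0.71 [ 0.603 -0.161  0.315]
side multimeter [190.8 337.4] 0.83 [0.578 0.485 0.039]
side spool [196.7 285.1] 0.58 [0.627 0.309 0.029]
side board [287.9 153.3] 0.82 [ 0.507 -0.44   0.013]
side board [214.1 206.3] 0.35 [ 0.682 -0.017  0.045]
side board [249.7 299.1] 0.34 [0.466 0.296 0.005]
side case [212.2 204.8] 0.83 [ 0.691 -0.025  0.042]
top meter_body [1
[... 289 characters left out ...]
78   0.275 -0.   ]
top meter_jaw [179.1 199.7] 0.79 [0.53  0.296 0.112]
top meter_jaw [202.5 247.7] 0.7 [ 0.339  0.216 -0.005]
top stand [186.5 220.7] 0.66 [0.449 0.272 0.069]
top stand [179.5 207.5] 0.24 [0.498 0.292 0.125]
top locker [261.9 176.2] 0.68 [ 0.637 -0.037  0.003]
top hook_zone [263. 153.] 0.85 [ 0.729 -0.042  0.041]
top door_hinge [301.3 173.3] 0.87 [ 0.589 -0.161  0.369]
top multimeter [146.3 183.9] 0.81 [0.604 0.443 0.044]
top multimeter [300.8 171.6] 0.68 [ 0.596 -0.16   0.364]
top board [146.9 185.2] 0.64 [0.599 0.441 0.042]
top board [361.3 204. ] 0.63 [ 0.511 -0.453  0.014]
top board [177.2 207.2] 0.29 [0.5   0.302 0.117]
top case [261.4 160. ] 0.87 [ 0.7   -0.035  0.041]
```

```bash
python3 - <<'E'
from h import *
S=np.load("side0.npz");T=np.load("top0.npz")
a=cv2.resize(S["p"][235:325,180:300,::-1],None,fx=5,fy=5,interpolation=cv2.INTER_CUBIC)
b=cv2.resize(T["p"][185:245,150:220,::-1],None,fx=7,fy=7,interpolation=cv2.INTER_CUBIC)
cv2.imwrite("pics/c1.png",a);cv2.imwrite("pics/c2.png",b)
cv2.imwrite("pics/c3.png",cv2.resize(S["p"][85:245,160:340,::-1],None,fx=4,fy=3.7,interpolation=cv2.INTER_CUBIC))
cv2.imwrite("pics/c4.png",cv2.resize(T["p"][115:250,220:320,::-1],None,fx=5,fy=4.4,interpolation=cv2.INTER_CUBIC))
ct=manip.calibration("top"); W=cloud(ct,T["d"])
m=(W[...,2]>0.35)&(W[...,2]<0.40)&(W[...,1]<0.2)&(W[...,1]>-0.25)&(W[...,0]>0.3)&(W[...,0]<0.85)
P=W[m]; print(len(P),P.min(0),P.max(0))
import sys
img=np.zeros((384,512),np.uint8)
# door top and frame top
D=P[P[:,0]<0.56]; print("door pts",len(D)); 
for x in np.arange(0.3,0.6,0.04):
    q=D[(D[:,0]>x)&(D[:,0]<x+.04)]
    if len(q): print(round(x,2),q[:,1].min(),q[:,1].max(),q[:,2].mean())
L=P[P[:,0]>0.56]
for y in np.arange(-0.2,0.14,0.03):
    q=L[(L[:,1]>y)&(L[:,1]<y+.03)]
    if len(q): print("y",round(y,2),q[:,0].min(),q[:,0].max(),q[:,2].mean(),len(q))
E
```

```text
1772 [ 0.3428796  -0.19095788  0.35038518] [0.78134881 0.09183357 0.38457912]
door pts 280
0.34 -0.15451810461287105 -0.1411183923557139 0.37044091129180684
0.38 -0.1603869615041373 -0.14357156760587325 0.37033875258311233
0.42 -0.1600645263207386 -0.1466312098771116 0.37203513774831665
0.46 -0.16444062379197838 -0.14999226936642807 0.37019660847998204
0.5 -0.1657261523746929 -0.15353291906249666 0.372746250268932
0.54 -0.1697584003035745 -0.15663185771795524 0.37085359911359145
y -0.2 0.5795411116270905 0.7354441834128553 0.37523404759692486 137
y -0.17 0.5610092390170708 0.7430128807306855 0.3728763662227889 242
y -0.14 0.6226158650215822 0.7470449525813774 0.3730057386267568 134
y -0.11 0.6268990108238234 0.7525182513250112 0.37265085274055215 132
y -0.08 0.6329872815746578 0.7570832213172444 0.37316977730109124 129
y -0.05 0.6380395282425153 0.7659719132883333 0.37242736386110525 130
y -0.02 0.6429426113358705 0.7697188341878566 0.3732712577901676 134
y 0.01 0.649797764195471 0.7769812345086229 0.3725974705559319 133
y 0.04 0.6545060674901767 0.7813488079954329 0.37320248156603464 175
y 0.07 0.6604041008725149 0.7753240506819987 0.3736468568930721 146
```

View pics/c1.png

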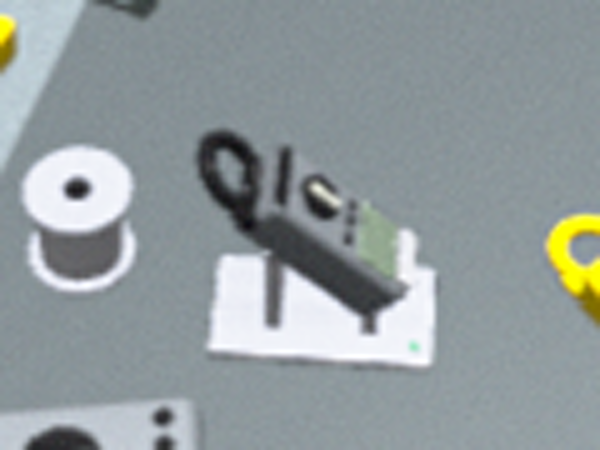

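View pics/c2.png

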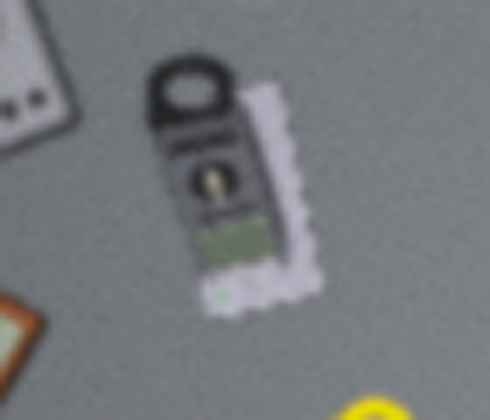

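View pics/c3.png

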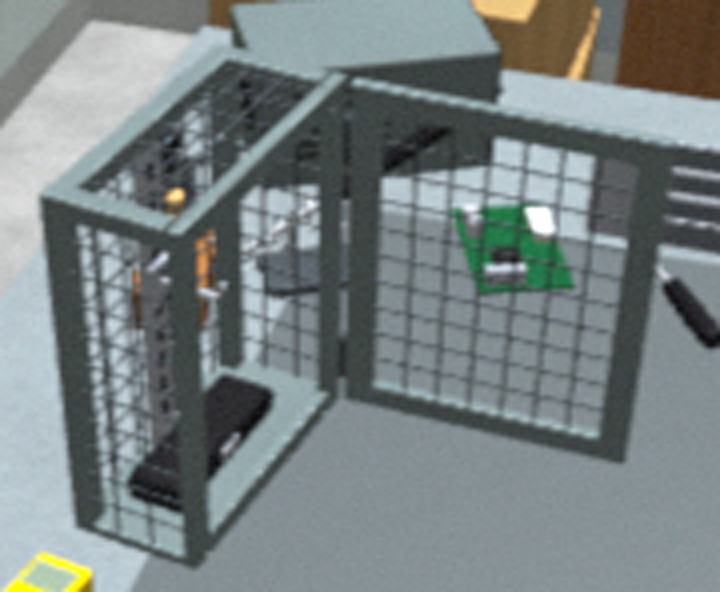

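View pics/c4.png

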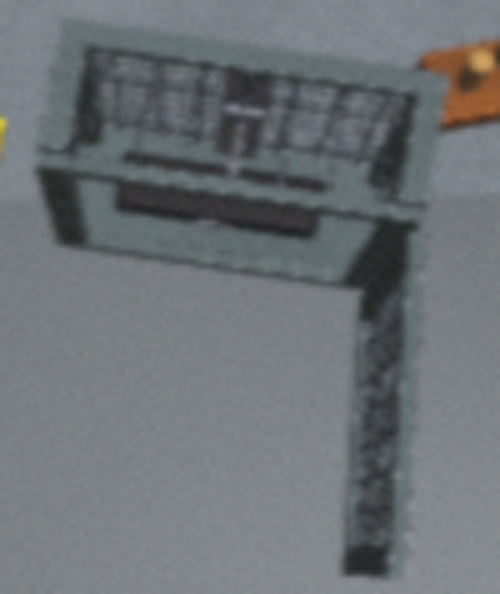

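```bash
python3 - <<'E'
from h import *
p,R=tcpR(); print(p); print(np.round(R.as_matrix(),3))
c=manip.calibration("wrist"); cp=-c["R"].T@c["t"]; print("cam in tool",R.inv().apply(cp-p),"axes in tool (rows)",np.round((R.inv().as_matrix()@c["R"].T).T,3))
T=np.load("top0.npz");S=np.load("side0.npz")
ct=manip.calibration("top"); W=cloud(ct,T["d"])
m=(W[...,2]>0.362)&(W[...,2]<0.385)&(W[...,1]<0.2)&(W[...,1]>-0.2)&(W[...,0]>0.58)&(W[...,0]<0.85)
P=W[m]
from scipy.optimize import minimize
rect=cv2.minAreaRect((P[:,:2]*1000).astype(np.float32)); print("rect",rect)
# front edge fit
pts=[]
for y in np.arange(-0.15,0.08,0.006):
    q=P[(P[:,1]>y)&(P[:,1]<y+.006)]
    if len(q): pts.append([y+.003,q[:,0].min()])
print(np.polyfit(*np.array(pts).T,1))
cs=manip.calibration("side"); V=cloud(cs,S["d"])
m=(V[...,2]>0.355)&(V[...,2]<0.39)&(V[...,1]<0.2)&(V[...,1]>-0.2)&(V[...,0]>0.58)&(V[...,0]<0.85)
rect=cv2.minAreaRect((V[m][:,:2]*1000).astype(np.float32)); print("side rect",rect)
# meter cloud
for W_,n in((W,"top"),(V,"side")):
    m=(W_[...,2]>0.02)&(W_[...,2]<0.25)&(abs(W_[...,0]-.49)<.09)&(abs(W_[...,1]-.295)<.075)
    Q=W_[m]; print(n,len(Q),Q.min(0),Q.max(0))
    np.save(n+"_met.npy",Q)
E
```

```text
[0.15559069 0.52755622 0.20551514]
[[ 0.     0.283  0.959]
 [ 0.     0.959 -0.283]
 [-1.     0.     0.   ]]
cam in tool [-1.78689302e-01 -8.53376078e-05 -8.27724013e-02] axes in tool (rows) [[-0.001  1.     0.001]
 [-0.286 -0.001  0.958]
 [ 0.958  0.001  0.286]]
rect ((682.38037109375, -48.67265319824219), (274.08038330078125, 154.7499237060547), 79.29305267333984)
[0.18373531 0.64709095]
side rect ((681.6676635742188, -46.394256591796875), (281.9962158203125, 156.79129028320312), 79.29158020019531)
top 415 [0.43155956 0.25857074 0.02220426] [0.55323547 0.3286944  0.1579783 ]
side 888 [0.42926466 0.2604316  0.02041473] [0.55530669 0.33085491 0.14961206]
```

>>> carry_out([
  [-1,-2,4,0,-0.13,0,0],
  [-2,-4,8,0,-0.26,0,0],
  [-3,-6,11,0,-0.39,0,0],
  [-4,-8,15,0,-0.5,0,0],
  [-5,-10,18,0,-0.6,0,0],
])

```text
time_s: 1.85
ee_pos: [0.3009, 0.3798, 0.2565]
orientation: [0.876, 0.067, 0.46, -0.126]
contact_force: [0.2, -0.2, -0.4]
gripper_width: 0.094
```

```bash
cat > log.py <<'E'
from h import *
import json,os
s=manip.sense(); L=json.load(open("log.json")) if os.path.exists("log.json") else []
L.append([list(s["qpos"]),list(s["ee_pos"]),list(s["orientation"])]); json.dump(L,open("log.json","w"))
p,R=tcpR(); print(s["time_s"],np.round(s["qpos"],3),np.round(p,4),s["contact_force"],s["gripper_width"]); print(np.round(R.as_matrix(),3))
E
python3 log.py
```

```text
1.85 [ 1.198 -0.137  1.612 -0.602  1.6   -0.125] [0.3009 0.3798 0.2565] [ 0.15896737 -0.22829034 -0.3736236 ] 0.09397084955659432
[[ 0.545  0.283  0.789]
 [-0.16   0.959 -0.233]
 [-0.823  0.001  0.568]]
```

>>> carry_out([
  [-3,-2,0,0.1,0.12,0.0,0],
  [-6,-4,0,0.2,0.24,0,0],
  [-8,-6,-2,0.3,0.36,0,0],
  [-8,-8,-5,0.4,0.36,0,0],
  [-8,-10,-8,0.5,0.36,0,0],
])

```text
time_s: 2.35
ee_pos: [0.1652, 0.3158, 0.2777]
orientation: [0.735, 0.306, 0.563, -0.223]
contact_force: [-1.0, 0.6, -0.8]
gripper_width: 0.0941
```

```bash
python3 log.py
```

```text
2.35 [ 1.164 -0.445  1.704 -0.244  1.753  0.307] [0.1652 0.3158 0.2777] [-0.97751258  0.59236348 -0.7562286 ] 0.09414470954663617
[[ 0.266  0.672  0.691]
 [ 0.017  0.713 -0.701]
 [-0.964  0.198  0.179]]
```

>>> carry_out([
  [3,-2,3,0.1,-0.1,0.0,0],
  [6,-4,6,0.2,-0.2,0,0],
  [8,-6,8,0.3,-0.2,0,0],
  [8,-8,10,0.4,-0.2,0,0],
  [8,-10,10,0.4,-0.2,0,0],
])

```text
time_s: 2.85
ee_pos: [0.1894, 0.174, 0.1977]
orientation: [0.713, 0.419, 0.432, -0.36]
contact_force: [0.1, 0.6, 0.4]
gripper_width: 0.094
```

```bash
python3 log.py
cat > kin.py <<'E'
from h import *
import json
from scipy.optimize import least_squares
RY=lambda a:Rot.from_euler('y',a); RZ=lambda a:Rot.from_euler('z',a)
M=Rot.from_matrix(np.array([[0,1,0],[0,0,1],[1,0,0]]).T) # placeholder
def fko(q): return RZ(q[0])*RY(q[1]+q[2])*RZ(q[3])*RY(q[4])*RZ(q[5])
def fkp(q,p):
    d1,a1,L2,a3,L3,Lt=p
    v=np.array([a1,0,d1])+RY(q[1]).apply([0,0,L2])+RY(q[1]+q[2]).apply([a3,0,L3])
    return RZ(q[0]).apply(v)+fko(q).apply([0,0,Lt])
E
python3 - <<'E'
from kin import *
L=json.load(open("log.json"))
L.append([[1.18089280e+00,8.79420333e-02,1.37225995e+00,-2.22163562e-05,1.68361215e+00,-1.03117565e-01],[0.15538585,0.52700914,0.2043084],[0.69966498,0.10028427,0.70003316,-0.10181142]])
json.dump(L,open("log.json","w"))
for q,p,o in L:
    print((fko(q).inv()*Rot.from_quat([o[1],o[2],o[3],o[0]])).as_matrix().round(3).tolist())
def f(P): return np.concatenate([fkp(q,P)-p for q,p,o in L])
for a1 in (0,0.1):
    s=least_squares(f,[.35,a1,.4,0,.4,.25]); print(s.x.round(4),abs(s.fun).max())
E
```

```text
2.85 [ 1.068 -0.677  2.016 -0.413  1.739  0.609] [0.1894 0.174  0.1977] [0.12771526 0.5994091  0.42708685] 0.09398457057788294
[[ 0.368  0.875  0.314]
 [-0.152  0.389 -0.908]
 [-0.917  0.287  0.276]]
[[-0.0, -1.0, -0.0], [0.0, 0.0, -1.0], [1.0, -0.0, 0.0]]
[[-0.0, -1.0, -0.0], [0.0, 0.0, -1.0], [1.0, -0.0, 0.0]]
[[0.0, -1.0, 0.0], [0.0, -0.0, -1.0], [1.0, 0.0, 0.0]]
[[0.0, -1.0, 0.0], [0.0, -0.0, -1.0], [1.0, 0.0, 0.0]]
[0.0833 0.0399 0.4466 0.1362 0.4583 0.2276] 0.05333848990834636
[0.0833 0.0399 0.4466 0.1362 0.4583 0.2276] 0.053338489781181136
```

```bash
cat > lin.py <<'E'
from kin import *
L=json.load(open("log.json"))
def rows(q):
    R0=RZ(q[0]);R1=R0*RY(q[1]);R2=R0*RY(q[1]+q[2]);R5=fko(q);R4=R2*RZ(q[3])*RY(q[4])
    z=lambda R:R.as_matrix()
    return dict(a1=z(R0)[:,0],b1=z(R0)[:,1],d1=z(R0)[:,2],a2=z(R1)[:,0],L2=z(R1)[:,2],a3=z(R2)[:,0],L3=z(R2)[:,2],a5=z(R4)[:,0],Lt=z(R5)[:,2],tx=z(R5)[:,0],ty=z(R5)[:,1])
def fit(names):
    A=np.concatenate([np.stack([rows(q)[n] for n in names],1) for q,p,o in L]); b=np.concatenate([p for q,p,o in L])
    x,_,rk,sv=np.linalg.lstsq(A,b,rcond=None); print(dict(zip(names,x.round(4))),"res",abs(A@x-b).max().round(4),"sv",sv[-1].round(3))
    return x
if __name__=="__main__":
    for n in (["a1","d1","L2","a3","L3","Lt"],["a1","d1","L2","L3","Lt"],["a1","d1","L2","L3","a5","Lt"],["a1","d1","a2","L2","a3","L3","Lt"],["a1","d1","L2","a3","L3","a5","Lt"],["d1","L2","L3","Lt"],["a1","b1","d1","L2","L3","Lt","tx","ty"],): fit(n)
E
python3 lin.py; python3 -c "
import json
for l in json.load(open('log.json')): print([round(x,3) for x in l[0]],l[1])"
```

```text
{'a1': np.float64(0.0399), 'd1': np.float64(0.0833), 'L2': np.float64(0.4466), 'a3': np.float64(0.1362), 'L3': np.float64(0.4583), 'Lt': np.float64(0.2276)} res 0.0533 sv 0.09
{'a1': np.float64(0.0623), 'd1': np.float64(-0.0184), 'L2': np.float64(0.4144), 'L3': np.float64(0.4521), 'Lt': np.float64(0.2285)} res 0.0527 sv 0.126
{'a1': np.float64(0.1235), 'd1': np.float64(-0.0104), 'L2': np.float64(0.4148), 'L3': np.float64(0.5049), 'a5': np.float64(0.1139), 'Lt': np.float64(0.2395)} res 0.0527 sv 0.058
{'a1': np.float64(0.0841), 'd1': np.float64(0.0936), 'a2': np.float64(0.0303), 'L2': np.float64(0.4465), 'a3': np.float64(0.1428), 'L3': np.float64(0.3836), 'Lt': np.float64(0.2257)} res 0.0537 sv 0.089
{'a1': np.float64(0.1129), 'd1': np.float64(0.0998), 'L2': np.float64(0.4492), 'a3': np.float64(0.1453), 'L3': np.float64(0.523), 'a5': np.float64(0.1386), 'Lt': np.float64(0.2409)} res 0.0533 sv 0.058
{'d1': np.float64(-0.0285), 'L2': np.float64(0.414), 'L3': np.float64(0.5151), 'Lt': np.float64(0.2299)} res 0.0528 sv 0.375
{'a1': np.float64(0.0157), 'b1': np.float64(0.0532), 'd1': np.float64(0.075), 'L2': np.float64(0.4299), 'L3': np.float64(0.4967), 'Lt': np.float64(0.3525), 'tx': np.float64(0.0003), 'ty': np.float64(0.0045)} res 0.0075 sv 0.12
[1.198, -0.137, 1.612, -0.602, 1.6, -0.125] [0.3009470774667533, 0.37977764110113993, 0.2564795110797056]
[1.164, -0.445, 1.704, -0.244, 1.753, 0.307] [0.16523461533964665, 0.315808702401195, 0.2777345892884667]
[1.068, -0.677, 2.016, -0.413, 1.739, 0.609] [0.18937468042832412, 0.17400347340315478, 0.1976603863925469]
[1.181, 0.088, 1.372, -0.0, 1.684, -0.103] [0.15538585, 0.52700914, 0.2043084]
```

```bash
python3 - <<'E'
from lin import *
for n in (["b1","d1","L2","L3","Lt"],["a1","b1","d1","L2","L3","Lt"],["b1","d1","L2","a3","L3","Lt"],["b1","d1","L2","L3","a5","Lt"],["b1","d1","L2","a3","L3","a5","Lt"],["a1","b1","d1","L2","a3","L3","Lt"]): fit(n)
E
```

```text
{'b1': np.float64(0.0575), 'd1': np.float64(0.0764), 'L2': np.float64(0.4253), 'L3': np.float64(0.5119), 'Lt': np.float64(0.3536)} res 0.0081 sv 0.3
{'a1': np.float64(0.0161), 'b1': np.float64(0.0572), 'd1': np.float64(0.0784), 'L2': np.float64(0.4253), 'L3': np.float64(0.4957), 'Lt': np.float64(0.3526)} res 0.0076 sv 0.125
{'b1': np.float64(0.0566), 'd1': np.float64(0.1526), 'L2': np.float64(0.449), 'a3': np.float64(0.1007), 'L3': np.float64(0.4998), 'Lt': np.float64(0.3506)} res 0.0 sv 0.092
{'b1': np.float64(0.0575), 'd1': np.float64(0.0767), 'L2': np.float64(0.4253), 'L3': np.float64(0.4859), 'a5': np.float64(-0.0259), 'Lt': np.float64(0.3508)} res 0.0078 sv 0.085
{'b1': np.float64(0.0566), 'd1': np.float64(0.1526), 'L2': np.float64(0.449), 'a3': np.float64(0.1007), 'L3': np.float64(0.4998), 'a5': np.float64(-0.0), 'Lt': np.float64(0.3506)} res 0.0 sv 0.078
{'a1': np.float64(0.0), 'b1': np.float64(0.0566), 'd1': np.float64(0.1526), 'L2': np.float64(0.449), 'a3': np.float64(0.1007), 'L3': np.float64(0.4998), 'Lt': np.float64(0.3506)} res 0.0 sv 0.09
```

```bash
cat > ik.py <<'E'
from kin import *
PR=np.array([.0566,.1526,.449,.1007,.4998,.3506])
lo=np.array([-3.1,-.76,.27,-1.08,.17,-2.57]);hi=np.array([3.1,2.03,2.55,4.22,2.65,2.57])
b1,d1,L2,a3,L3,Lt=PR
MT=Rot.from_matrix([[0,-1,0],[0,0,-1],[1,0,0]])
def fk(q):
    v=np.array([0,b1,d1])+RY(q[1]).apply([0,0,L2])+RY(q[1]+q[2]).apply([a3,0,L3])
    F=fko(q); return RZ(q[0]).apply(v)+F.apply([0,0,Lt]), F*MT
def ik(p,R):
    """all analytic solutions"""
    w=np.asarray(p)-R.apply([Lt,0,0]); out=[]
    r=np.hypot(w[0],w[1])
    if r<b1: return out
    rx=np.sqrt(r*r-b1*b1); q1=np.arctan2(w[1],w[0])-np.arctan2(b1,rx)
    x,z=rx,w[2]-d1; Lf=np.hypot(a3,L3); g=np.arctan2(a3,L3)
    D=np.hypot(x,z); c=(D*D-L2*L2-Lf*Lf)/(2*L2*Lf)
    if abs(c)>1: return out
    for s in (1,-1):
        e=s*np.arccos(c) # angle between upper and effective forearm
        q3=e-g; q2=np.arctan2(x,z)-np.arctan2(Lf*np.sin(e),L2+Lf*np.cos(e))
        Rw=(RZ(q1)*RY(q2+q3)).inv()*R*MT.inv()
        m=Rw.as_matrix()
        q5=np.arccos(np.clip(m[2,2],-1,1)); q4=np.arctan2(m[1,2],m[0,2]); q6=np.arctan2(m[2,1],-m[2,0])
        for k4 in (0,2*np.pi,-2*np.pi):
            for k6 in (0,2*np.pi,-2*np.pi):
                out.append(np.array([q1,q2,q3,q4+k4,q5,q6+k6]))
    return out
def ok(q,m=0): return np.all(q>lo+m) and np.all(q<hi-m)
def margin(q): return np.minimum(q-lo,hi-q).min()
def toolR(yaw,th,zs=1,roll=0):
    """tool x: yaw, th below horizontal; zs=+1 tool z up, -1 down"""
    R=Rot.from_euler('z',yaw)*Rot.from_euler('y',th)
    if zs<0: R=R*Rot.from_euler('x',np.pi)
    return R
E
python3 - <<'E'
from ik import *
L=json.load(open("log.json"))
q,p,o=L[0]; P,R=fk(q); print(P-p); print([s.round(3) for s in ik(P,R) if ok(s)],q)
O=np.array([.6416,-.03,0]); yl=-.182
RL=Rot.from_euler('z',yl)
def lk(x,y,z): return O+RL.apply([x,y,z])
for dx in (0.066,-0.1):
  for th in np.radians([0,10,20,30,40,50]):
    for zs in (1,-1):
        R=toolR(yl,th,zs); g=lk(dx-.004,0,0.155); 
        for s in ik(g+R.apply([.0188,0,0]),R):
            if ok(s): print(dx,np.degrees(th).round(),zs,s.round(2),margin(s).round(2))
print("stand")
g=np.array([.495,.297,.10])
for th in np.radians([30,45,55,65,75,85]):
    for zs in (1,-1):
        R=toolR(.2,th,zs)
        for s in ik(g+R.apply([.0188,0,0]),R):
            if ok(s): print(np.degrees(th).round(),zs,s.round(2),margin(s).round(2))
E
```

```text
[-1.90874035e-05  5.59565777e-06  2.87986049e-05]
[array([ 1.198, -0.137,  1.612, -0.602,  1.6  , -0.125])] [1.1978894001372253, -0.13691939852183452, 1.6118747384216314, -0.6020837607146085, 1.5999702148306552, -0.12504380628716527]
0.066 0.0 1 [-0.1   0.24  2.15  3.25  0.82  1.5 ] 0.4
0.066 0.0 -1 [-0.1   0.24  2.15  3.25  0.82 -1.65] 0.4
0.066 10.0 1 [-0.1   0.1   2.13  3.31  0.49  1.44] 0.32
0.066 10.0 -1 [-0.1   0.1   2.13  3.31  0.49 -1.7 ] 0.32
0.066 20.0 1 [-0.1   0.01  2.07  3.56  0.18  1.18] 0.01
0.066 20.0 -1 [-0.1   0.01  2.07  3.56  0.18 -1.96] 0.01
0.066 40.0 1 [-0.11 -0.01  1.86 -0.12  0.43 -1.41] 0.26
0.066 40.0 -1 [-0.11 -0.01  1.86 -0.12  0.43  1.73] 0.26
0.066 50.0 1 [-0.12  0.04  1.72 -0.06  0.69 -1.48] 0.52
0.066 50.0 -1 [-0.12  0.04  1.72 -0.06  0.69  1.67] 0.52
-0.1 0.0 1 [-0.04 -0.08  2.52  3.33  0.87  1.45] 0.03
-0.1 0.0 -1 [-0.04 -0.08  2.52  3.33  0.87 -1.69] 0.03
-0.1 10.0 1 [-0.04 -0.31  2.49  3.47  0.45  1.3 ] 0.06
-0.1 10.0 -1 [-0.04 -0.31  2.49  3.47  0.45 -1.84] 0.06
-0.1 30.0 1 [-0.06 -0.46  2.31 -0.4   0.27 -1.12] 0.1
-0.1 30.0 -1 [-0.06 -0.46  2.31 -0.4   0.27  2.02] 0.1
-0.1 40.0 1 [-0.08 -0.43  2.19 -0.17  0.52 -1.36] 0.33
-0.1 40.0 -1 [-0.08 -0.43  2.19 -0.17  0.52  1.78] 0.33
-0.1 50.0 1 [-0.09 -0.36  2.06 -0.09  0.75 -1.43] 0.4
-0.1 50.0 -1 [-0.09 -0.36  2.06 -0.09  0.75  1.71] 0.4
stand
45.0 1 [ 0.6  -0.18  2.08 -0.55  0.56 -0.8 ] 0.39
45.0 -1 [ 0.6  -0.18  2.08 -0.55  0.56  2.34] 0.23
55.0 1 [ 0.56 -0.13  1.96 -0.3   0.75 -1.05] 0.58
55.0 -1 [ 0.56 -0.13  1.96 -0.3   0.75  2.09] 0.48
65.0 1 [ 0.52 -0.06  1.83 -0.16  0.96 -1.19] 0.7
65.0 -1 [ 0.52 -0.06  1.83 -0.16  0.96  1.96] 0.61
75.0 1 [ 0.48  0.04  1.7  -0.08  1.16 -1.26] 0.8
75.0 -1 [ 0.48  0.04  1.7  -0.08  1.16  1.88] 0.69
85.0 1 [ 0.45  0.15  1.56 -0.02  1.35 -1.31] 0.91
85.0 -1 [ 0.45  0.15  1.56 -0.02  1.35  1.83] 0.74
```

```bash
cat > plan.py <<'E'
from ik import *
import sys
O=np.array([.6416,-.03,0]); yl=-.182
RL=Rot.from_euler('z',yl)
def lk(x,y,z): return O+RL.apply([x,y,z])
def goto(p,R,p0=None,R0=None,n=None):
    """print row goal(s) in tool axes from current pose, check joints along"""
    if p0 is None: p0,R0=tcpR()
    d=R0.inv().apply(np.asarray(p)-p0)*100; rv=(R0.inv()*R).as_rotvec()
    need=max(np.linalg.norm(d)/5,np.degrees(np.linalg.norm(rv))/8.59)
    print("shift cm",d.round(2),"rotvec",rv.round(3),"rows>=",need.round(2))
    prev=None
    for f in np.linspace(0,1,9):
        pp=p0+f*(np.asarray(p)-p0); RR=R0*Rot.from_rotvec(rv*f)
        s=[q for q in ik(pp,RR) if ok(q)]
        if prev is not None and s: s.sort(key=lambda q:abs(q-prev).max())
        print(round(f,3),[s[0].round(2).tolist(),round(margin(s[0]),2)] if s else ("NONE",pp.round(3)),end="\n")
        if s: prev=s[0]
E
python3 - <<'E'
from plan import *
R=toolR(yl,np.radians(35)); goto(lk(-.12,0,.19),R)
print(ik(*tcpR())[0].round(2))
E
```

```text
shift cm [15.77 21.94 26.83] rotvec [-0.946 -0.47   0.351] rows>= 7.62
0.0 [[1.07, -0.68, 2.02, -0.41, 1.74, 0.61], np.float64(0.08)]
0.125 [[0.96, -0.69, 2.05, -0.47, 1.67, 0.39], np.float64(0.07)]
0.25 [[0.84, -0.71, 2.08, -0.52, 1.57, 0.18], np.float64(0.05)]
0.375 [[0.72, -0.72, 2.11, -0.56, 1.45, -0.03], np.float64(0.04)]
0.5 [[0.58, -0.73, 2.15, -0.57, 1.3, -0.24], np.float64(0.03)]
0.625 [[0.42, -0.73, 2.18, -0.55, 1.13, -0.47], np.float64(0.03)]
0.75 [[0.26, -0.71, 2.21, -0.49, 0.94, -0.71], np.float64(0.05)]
0.875 [[0.1, -0.67, 2.23, -0.38, 0.75, -0.98], np.float64(0.09)]
1.0 [[-0.05, -0.6, 2.23, -0.2, 0.56, -1.33], np.float64(0.16)]
[ 1.07 -0.68  2.02 -0.41  1.74  0.61]
```

>>> carry_out([
  [2,2.8,3.4,-0.12,-0.06,0.044,0],
  [4,5.6,6.8,-0.24,-0.12,0.088,0],
  [6,8.3,10.2,-0.36,-0.18,0.132,0],
  [8,11,13.5,-0.48,-0.24,0.176,0],
  [9.9,13.8,16.9,-0.59,-0.295,0.22,0],
])

```text
time_s: 3.35
ee_pos: [0.4011, 0.0617, 0.1937]
orientation: [0.894, 0.179, 0.361, -0.193]
contact_force: [0.7, 1.7, -1.3]
gripper_width: 0.0939
```

```bash
python3 - <<'E'
from plan import *
R=toolR(yl,np.radians(35)); goto(lk(-.12,0,.19),R)
E
```

```text
shift cm [ 9.91 -0.28 10.04] rotvec [-0.347 -0.172  0.125] rows>= 2.82
0.0 [[0.42, -0.73, 2.18, -0.55, 1.12, -0.48], np.float64(0.03)]
0.125 [[0.36, -0.72, 2.2, -0.53, 1.05, -0.56], np.float64(0.04)]
0.25 [[0.3, -0.72, 2.21, -0.51, 0.98, -0.65], np.float64(0.04)]
0.375 [[0.24, -0.71, 2.22, -0.48, 0.91, -0.75], np.float64(0.05)]
0.5 [[0.18, -0.69, 2.22, -0.44, 0.84, -0.85], np.float64(0.07)]
0.625 [[0.12, -0.68, 2.23, -0.4, 0.77, -0.95], np.float64(0.08)]
0.75 [[0.06, -0.66, 2.23, -0.34, 0.7, -1.07], np.float64(0.1)]
0.875 [[0.0, -0.63, 2.24, -0.28, 0.63, -1.19], np.float64(0.13)]
1.0 [[-0.05, -0.6, 2.23, -0.2, 0.56, -1.33], np.float64(0.16)]
```

>>> carry_out([
  [2.5,-0.1,2.5,-0.087,-0.043,0.031,0],
  [5,-0.1,5,-0.173,-0.086,0.063,0],
  [7.5,-0.2,7.5,-0.26,-0.13,0.094,0],
  [9.9,-0.3,10,-0.347,-0.172,0.125,0],
  [9.9,-0.3,10,-0.347,-0.172,0.125,0],
])

```text
time_s: 3.85
ee_pos: [0.5218, -0.0114, 0.1876]
orientation: [0.949, 0.03, 0.302, -0.091]
contact_force: [0.8, -0.0, 0.0]
gripper_width: 0.0939
```

```bash
cat > shot.py <<'E'
import sys
from h import *
tag=sys.argv[1]
p0,R0=tcpR(); c=manip.calibration("wrist"); p,d=manip.grab_frame("wrist")
np.savez(f"w_{tag}.npz",p=p,d=d,R=c["R"],t=c["t"]); cv2.imwrite(f"pics/w_{tag}.png",p[:,:,::-1])
print(p0.round(4),R0.as_matrix().round(3).tolist())
for n in sys.argv[2:]:
    for x in manip.spot_point("wrist",n)[:3]:
        l=x["location"];u,v=np.clip(np.round(l).astype(int),0,[511,383]); print(n,np.round(l,1),round(x["conf"],2),d[v,u].round(3),world(c,l,d[v,u]).round(4))
E
python3 shot.py hk1 hook_zone
```

```text
[ 0.5218 -0.0114  0.1876] [[0.801, 0.19, 0.567], [-0.155, 0.982, -0.111], [-0.578, 0.001, 0.816]]
hook_zone [256.  285.1] 0.65 0.403 [ 0.741  -0.0531  0.1976]
```

View pics/w_hk1.png

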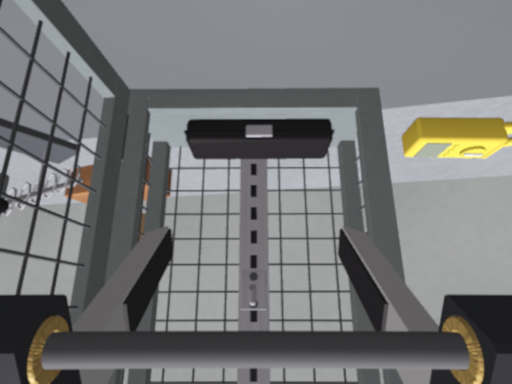

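```bash
python3 - <<'E'
from h import *
z=np.load("w_hk1.npz"); 
a=cv2.resize(z["p"][240:340,205:305,::-1],None,fx=6,fy=6,interpolation=cv2.INTER_CUBIC); cv2.imwrite("pics/hk1c.png",a)
d=z["d"]
for v in range(262,334,4): print(v,[(round(float(x),3)) for x in d[v,236:274:3]])
E
```

```text
262 [1.364, 0.418, 0.419, 0.417, 0.419, 0.418, 0.417, 0.415, 0.419, 0.419, 0.419, 1.338, 1.334]
266 [1.361, 0.418, 0.416, 0.417, 0.418, 0.415, 0.414, 0.416, 0.416, 0.416, 0.416, 1.336, 1.336]
270 [1.36, 0.416, 0.415, 0.415, 0.415, 0.415, 0.416, 0.415, 0.414, 0.415, 0.415, 1.333, 1.33]
274 [1.348, 0.413, 0.408, 0.406, 0.407, 0.404, 0.403, 0.403, 0.406, 0.407, 0.406, 1.327, 1.329]
278 [1.344, 0.412, 0.404, 0.406, 0.405, 0.401, 0.401, 0.401, 0.407, 0.406, 0.405, 1.324, 1.324]
282 [1.343, 0.413, 0.406, 0.404, 0.404, 0.404, 0.403, 0.402, 0.401, 0.403, 0.404, 1.319, 1.309]
286 [1.338, 0.41, 0.401, 0.402, 0.401, 0.35, 0.348, 0.402, 0.401, 0.402, 0.402, 1.314, 1.315]
290 [1.336, 0.406, 0.402, 0.401, 0.399, 0.346, 0.344, 0.403, 0.401, 0.401, 0.398, 1.31, 1.305]
294 [1.331, 0.407, 0.4, 0.4, 0.399, 0.343, 0.341, 0.399, 0.399, 0.4, 0.4, 1.307, 1.297]
298 [1.318, 0.405, 0.397, 0.396, 0.398, 0.341, 0.341, 0.398, 0.397, 0.398, 0.397, 0.405, 1.295]
302 [1.32, 0.405, 0.398, 0.398, 0.397, 0.339, 0.339, 0.391, 0.396, 0.398, 0.397, 0.403, 1.293]
306 [1.31, 0.403, 0.394, 0.395, 0.394, 0.394, 0.392, 0.395, 0.395, 0.395, 0.396, 0.402, 1.285]
310 [1.306, 0.401, 0.4, 0.4, 0.4, 0.399, 0.4, 0.399, 0.401, 0.399, 0.4, 0.4, 1.279]
314 [1.306, 0.401, 0.399, 0.399, 0.399, 0.397, 0.398, 0.397, 0.399, 0.398, 0.398, 0.399, 1.28]
318 [1.299, 0.397, 0.398, 0.397, 0.397, 0.396, 0.396, 0.396, 0.397, 0.398, 0.398, 0.397, 1.27]
322 [1.293, 0.395, 0.396, 0.397, 0.396, 0.395, 0.398, 0.396, 0.396, 0.396, 0.396, 0.397, 1.275]
326 [1.294, 0.395, 0.394, 0.395, 0.394, 0.395, 0.396, 0.394, 0.395, 0.394, 0.395, 0.395, 1.268]
330 [1.283, 0.392, 0.393, 0.394, 0.394, 0.394, 0.395, 0.392, 0.394, 0.393, 0.394, 0.393, 1.262]
```

View pics/hk1c.png

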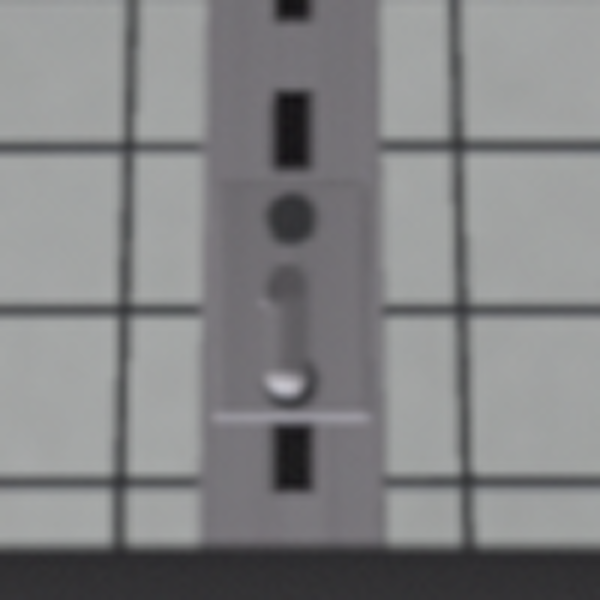

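```bash
python3 - <<'E'
from plan import *
z=np.load("w_hk1.npz"); c=dict(manip.calibration("wrist"),R=z["R"],t=z["t"])
W=cloud(c,z["d"]); d=z["d"]
L=lambda X:RL.inv().apply(X-O)
m=np.zeros(d.shape,bool); m[278:312,246:262]=True; m&=d<0.36
v,u=np.where(m); print("tip rows",v.min(),v.max(),"cols",u.min(),u.max())
for r in range(v.min(),v.max()+1,2):
    print(r,L(W[r][m[r]]).mean(0).round(4))
P=L(W[m]); print("tip",P.min(0),P.max(0))
# frame front: uprights and bottom
X=L(W.reshape(-1,3)).reshape(W.shape)
g=(d>0.2)&(d<0.5)
for r in (110,130,160,200,230):
    for a,b in ((100,150),(340,400)):
        print(r,[(u,X[r,u].round(3).tolist()) for u in range(a,b,4) if g[r,u]][:14])
E
```

```text
tip rows 284 305 cols 250 256
284 [ 0.049  -0.0075  0.1996]
286 [ 0.0472 -0.0074  0.2017]
288 [ 0.045  -0.0074  0.2037]
290 [ 0.0435 -0.0074  0.2057]
292 [ 0.0428 -0.0074  0.2077]
294 [ 0.0421 -0.0073  0.2096]
296 [ 0.0425 -0.0074  0.2115]
298 [ 0.0423 -0.0073  0.2134]
300 [ 0.0423 -0.0073  0.2152]
302 [ 0.0421 -0.0073  0.2171]
304 [ 0.0427 -0.0074  0.2189]
tip [ 0.04030316 -0.01049141  0.19960394] [ 0.04982495 -0.00438659  0.21986655]
110 [(100, [0.043, -0.189, -0.0]), (104, [-0.033, -0.145, 0.047]), (108, [-0.034, -0.141, 0.047]), (112, [-0.034, -0.138, 0.047]), (116, [-0.028, -0.137, 0.044]), (120, [-0.022, -0.136, 0.04]), (124, [-0.015, -0.135, 0.035]), (128, [0.002, -0.138, 0.025]), (132, [-0.0, -0.133, 0.026]), (136, [0.0, -0.129, 0.026]), (140, [0.001, -0.125, 0.026]), (144, [0.001, -0.121, 0.026]), (148, [0.004, -0.118, 0.024])]
110 [(340, [0.005, 0.085, 0.025]), (344, [0.005, 0.089, 0.025]), (348, [0.006, 0.094, 0.025]), (352, [0.004, 0.097, 0.026]), (356, [0.006, 0.102, 0.024]), (360, [-0.0, 0.104, 0.028]), (364, [0.001, 0.109, 0.028]), (368, [0.0, 0.113, 0.028]), (372, [0.
[... 2446 characters left out ...]
, (392, [0.0, 0.125, 0.126])]
230 [(100, [-0.027, -0.136, 0.16]), (104, [-0.02, -0.136, 0.158]), (108, [-0.015, -0.134, 0.157]), (112, [0.001, -0.138, 0.154]), (116, [0.0, -0.134, 0.154]), (120, [-0.001, -0.13, 0.154]), (124, [-0.0, -0.126, 0.154]), (128, [0.001, -0.123, 0.154]), (132, [0.001, -0.119, 0.154]), (136, [0.007, -0.118, 0.152]), (144, [0.099, -0.141, 0.132]), (148, [0.101, -0.137, 0.132])]
230 [(360, [0.101, 0.122, 0.133]), (364, [0.1, 0.127, 0.133]), (368, [0.01, 0.102, 0.153]), (372, [0.001, 0.103, 0.155]), (376, [0.0, 0.107, 0.155]), (380, [0.001, 0.111, 0.155]), (384, [0.002, 0.115, 0.154]), (388, [0.0, 0.118, 0.155]), (392, [0.001, 0.121, 0.155]), (396, [0.0, 0.125, 0.155])]
```

```bash
sed -i 's/^O=.*/O=np.array([.6416,-.03,0])+Rot.from_euler("z",-.182).apply([0,-.0075,0])/' plan.py; python3 - <<'E'
from plan import *
R=toolR(.2,np.radians(80)); goto([.47,.29,.24],R)
E
```

```text
Traceback (most recent call last):
  File "plan.py", line 4, in <module>
    RL=Rot.from_euler('z',yl)
                          ^^
NameError: name 'yl' is not defined
```

```bash
sed -i 's/^O=\(.*\)/yl=-.182\nO=\1/' plan.py; python3 - <<'E'
from plan import *
print(O)
R=toolR(.2,np.radians(80)); goto([.47,.29,.24],R)
E
```

```text
[ 0.64024252 -0.03737613  0.        ]
shift cm [-11.74  28.51  -2.02] rotvec [-0.34   0.77   0.212] rows>= 6.18
0.0 [[-0.05, -0.6, 2.24, -0.21, 0.57, -1.32], np.float64(0.16)]
0.125 [[0.05, -0.57, 2.15, -0.23, 0.72, -1.28], np.float64(0.19)]
0.25 [[0.14, -0.52, 2.06, -0.24, 0.87, -1.26], np.float64(0.24)]
0.375 [[0.22, -0.46, 1.97, -0.22, 1.0, -1.26], np.float64(0.3)]
0.5 [[0.29, -0.38, 1.87, -0.2, 1.12, -1.26], np.float64(0.38)]
0.625 [[0.35, -0.31, 1.77, -0.17, 1.24, -1.27], np.float64(0.45)]
0.75 [[0.4, -0.22, 1.66, -0.13, 1.35, -1.28], np.float64(0.54)]
0.875 [[0.44, -0.13, 1.56, -0.09, 1.46, -1.29], np.float64(0.63)]
1.0 [[0.48, -0.04, 1.44, -0.05, 1.57, -1.29], np.float64(0.72)]
```

>>> carry_out([
  [-1.8,4.3,-0.3,-0.05,0.115,0.03,0],
  [-3.5,8.6,-0.6,-0.1,0.23,0.063,0],
  [-5.3,12.9,-0.9,-0.153,0.346,0.095,0],
  [-7.1,17.2,-1.2,-0.204,0.462,0.127,0],
  [-8.9,21.5,-1.5,-0.255,0.577,0.159,0],
])

```text
time_s: 4.45
ee_pos: [0.4806, 0.2207, 0.231]
orientation: [0.824, -0.043, 0.564, 0.038]
contact_force: [0.8, -0.3, 0.6]
gripper_width: 0.0935
```

```bash
python3 - <<'E'
from plan import *
R=toolR(.2,np.radians(80)); goto([.47,.29,.24],R)
E
```

```text
shift cm [-1.13  6.97  0.14] rotvec [-0.078  0.193  0.051] rows>= 1.43
0.0 [[0.41, -0.22, 1.66, -0.14, 1.36, -1.27], np.float64(0.54)]
0.125 [[0.42, -0.2, 1.63, -0.13, 1.39, -1.27], np.float64(0.56)]
0.25 [[0.43, -0.18, 1.6, -0.11, 1.41, -1.28], np.float64(0.58)]
0.375 [[0.44, -0.15, 1.58, -0.1, 1.44, -1.28], np.float64(0.61)]
0.5 [[0.45, -0.13, 1.55, -0.09, 1.47, -1.28], np.float64(0.63)]
0.625 [[0.46, -0.11, 1.52, -0.08, 1.49, -1.29], np.float64(0.65)]
0.75 [[0.46, -0.09, 1.5, -0.07, 1.52, -1.29], np.float64(0.67)]
0.875 [[0.47, -0.06, 1.47, -0.06, 1.54, -1.29], np.float64(0.7)]
1.0 [[0.48, -0.04, 1.44, -0.05, 1.57, -1.29], np.float64(0.72)]
```

>>> carry_out([
  [-0.5,2.5,0,-0.026,0.064,0.017,0],
  [-0.8,5,0.1,-0.052,0.13,0.034,0],
  [-1.1,7,0.1,-0.078,0.193,0.051,0],
  [-1.1,7,0.1,-0.078,0.193,0.051,0],
  [-1.1,7,0.1,-0.078,0.193,0.051,0],
])

```text
time_s: 4.95
ee_pos: [0.4708, 0.2876, 0.237]
orientation: [0.763, -0.064, 0.639, 0.074]
contact_force: [0.2, -0.3, -0.5]
gripper_width: 0.0942
```

```bash
python3 shot.py m1 meter_body meter_jaw stand
```

```text
[0.4708 0.2876 0.237 ] [[0.173, -0.195, 0.965], [0.032, 0.981, 0.192], [-0.984, -0.002, 0.176]]
meter_body [171.3 316.1] 0.98 0.497 [0.7606 0.2221 0.0355]
meter_body [453.  56.] 0.91 0.335 [0.3577 0.4581 0.0412]
meter_body [259.8 189.8] 0.72 0.313 [0.4969 0.2966 0.1183]
meter_jaw [487.9  22.9] 0.95 0.358 [0.3216 0.4998 0.0015]
meter_jaw [200.1 319.3] 0.91 0.55 [ 7.988e-01  2.631e-01 -7.000e-04]
meter_jaw [257.8 234.9] 0.69 0.477 [ 6.236e-01  3.211e-01 -1.000e-04]
stand [257.8 116.2] 0.95 0.337 [0.445  0.2846 0.0644]
stand [235.  239.8] 0.73 0.317 [0.5433 0.2827 0.1353]
```

View pics/w_m1.png

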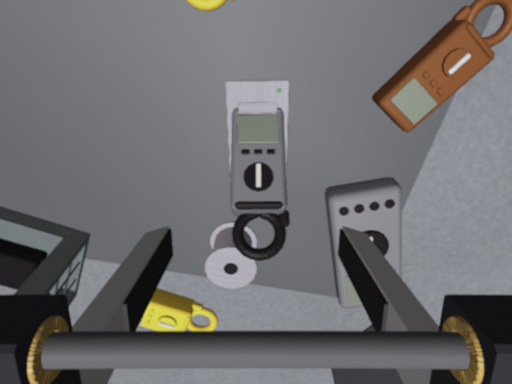

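```bash
python3 - <<'E'
from plan import *
z=np.load("w_m1.npz"); c=dict(manip.calibration("wrist"),R=z["R"],t=z["t"])
cv2.imwrite("pics/m1c.png",cv2.resize(z["p"][70:270,205:315,::-1],None,fx=3,fy=3,interpolation=cv2.INTER_CUBIC))
W=cloud(c,z["d"]); d=z["d"]
P=W[115:205,240:280].reshape(-1,3); 
for _ in range(4):
    mu=P.mean(0); U,s,V=np.linalg.svd(P-mu,full_matrices=False); n=V[2]*np.sign(V[2][2]); r=(P-mu)@n; P=P[abs(r)<0.003]
print("n",n.round(3),"pitch",np.degrees(np.arcsin(n[2])).round(1),"n yaw",np.arctan2(-n[1],-n[0]).round(3),"mu",mu.round(4),len(P))
# width direction edges on face: all pts within 3mm of plane
Q=W[90:235,215:305].reshape(-1,3); Q=Q[abs((Q-mu)@n)<0.004]
xm=-n; 
for yaw in [0.2]:
    pass
zm=np.array([-n[0],-n[1],0]); zm=zm/np.linalg.norm(zm); 
zd=np.array([0,0,1])-n*n[2]; zd/=np.linalg.norm(zd); yd=np.cross(zd,xm)
a=(Q-mu)@zd; b=(Q-mu)@yd
print("z range",a.min(),a.max(),"y",b.min(),b.max())
mid=[]
for t in np.arange(a.min(),a.max(),0.008):
    k=(a>=t)&(a<t+.008)
    if k.sum()>5: print(t.round(3),b[k].min().round(4),b[k].max().round(4),k.sum()); 
print("zd",zd,"yd",yd)
ct=manip.calibration("wrist")
# jaw ring: points near
J=W[205:265,225:295].reshape(-1,3); e=abs((J-mu)@n+0.017+0.004)<0.012; J=J[e]; print("ring",((J-mu)@zd).min(),((J-mu)@zd).max(),((J-mu)@yd).min(),((J-mu)@yd).max(),np.percentile((J-mu)@n,95))
E
```

```text
n [-0.2   0.98  0.01] pitch 0.6 n yaw -1.369 mu [0.472  0.2914 0.1064] 557
z range -0.10844161036270684 0.29182389573741957 y -0.11507984223097421 0.15407829728187006
-0.108 -0.0351 0.1541 106
-0.1 -0.0424 -0.0287 99
-0.052 -0.0394 -0.0283 67
-0.044 -0.0346 -0.0197 106
-0.036 -0.0227 -0.013 86
-0.028 -0.0143 -0.0028 99
-0.02 -0.005 0.0064 92
-0.012 0.0037 0.0072 35
-0.004 0.0056 0.0586 80
0.004 0.0109 0.0563 141
0.012 0.0182 0.0532 164
0.02 0.0336 0.0409 49
0.292 -0.1151 -0.1151 48
zd [ 0.00204225 -0.00998076  0.99994811] yd [0.97970085 0.20046505 0.        ]
ring -0.10797560900822271 0.03860999771322838 0.03559057896065784 0.16930621746984967 -0.010238911471840277
```

View pics/m1c.png

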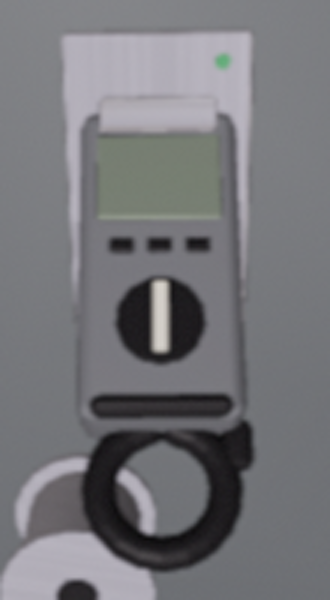

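```bash
cat > fitm.py <<'E'
from plan import *
z=np.load("w_m1.npz"); c=dict(manip.calibration("wrist"),R=z["R"],t=z["t"])
W=cloud(c,z["d"]); d=z["d"]
P=W[118:200,242:276].reshape(-1,3); n=np.array([-.69,-.14,.707]); n/=np.linalg.norm(n)
for i in range(8):
    mu=np.median(P,0) if i<2 else P.mean(0); r=(P-mu)@n; k=abs(r-np.median(r))<(0.008 if i<3 else .003); Pk=P[k]
    mu=Pk.mean(0); U,s,V=np.linalg.svd(Pk-mu,full_matrices=False); n=V[2]*np.sign(V[2][2]); 
    P=W[118:200,242:276].reshape(-1,3); P=P[abs((P-mu)@n)<.01]
yaw=np.arctan2(-n[1],-n[0])
print("n",n.round(3),"elev",np.degrees(np.arcsin(n[2])).round(1),"yaw",yaw.round(3),"mu",mu.round(4),k.sum())
zd=np.array([0,0,1])-n*n[2]; zd/=np.linalg.norm(zd); yd=np.cross(zd,-n)
Q=W[80:240,215:305].reshape(-1,3); Q=Q[abs((Q-mu)@n)<0.004]
a=(Q-mu)@zd; b=(Q-mu)@yd
k=(abs(a)<.08)&(abs(b)<.05);a=a[k];b=b[k]
for t in np.arange(-.08,.08,0.008):
    k=(a>=t)&(a<t+.008)
    if k.sum()>5: print(t.round(3),b[k].min().round(4),b[k].max().round(4),k.sum())
J=W[205:262,225:285].reshape(-1,3); h=(J-mu)@n; J=J[(abs(h)<0.04)&(abs((J-mu)@yd)<.04)&((J-mu)@zd<.12)]
print("ring z",((J-mu)@zd).max(),"y",((J-mu)@yd).min(),((J-mu)@yd).max(),"h top",np.percentile((J-mu)@n,[5,50,95]))
E
python3 fitm.py
```

```text
n [-0.68  -0.146  0.719] elev 46.0 yaw 0.212 mu [0.4726 0.2906 0.0911] 2188
-0.064 0.0043 0.0183 13
-0.056 -0.0237 0.023 151
-0.048 -0.0247 0.0249 402
-0.04 -0.0245 0.0247 361
-0.032 -0.0255 0.0244 383
-0.024 -0.0244 0.0249 375
-0.016 -0.0254 0.0248 420
-0.008 -0.0253 0.0246 393
-0.0 -0.0251 0.0251 425
0.008 -0.0261 0.0249 324
0.016 -0.0251 0.0246 305
0.024 -0.0259 0.0253 313
0.032 -0.0249 0.025 410
0.04 -0.0258 0.0255 457
0.048 -0.0248 0.0253 393
ring z 0.09746446888177589 y -0.026060789227685753 0.023350630804225014 h top [-0.01899671 -0.01556492  0.00084956]
```

```bash
python3 - <<'E'
from plan import *
g=np.array([.4959,.2956,.0905]); R=toolR(.207,np.radians(85)); tcp=g+R.apply([.0188,0,0]); print(tcp)
goto(tcp-R.apply([.06,0,0]),R)
print('then'); goto(tcp,R,tcp-R.apply([.06,0,0]),R)
E
```

```text
[0.49750355 0.29593676 0.07177154]
shift cm [10.81  0.4   0.4 ] rotvec [-0.012  0.09   0.003] rows>= 2.17
0.0 [[0.48, -0.04, 1.45, -0.05, 1.56, -1.29], np.float64(0.72)]
0.125 [[0.47, -0.03, 1.46, -0.05, 1.55, -1.3], np.float64(0.73)]
0.25 [[0.47, -0.01, 1.47, -0.04, 1.53, -1.3], np.float64(0.75)]
0.375 [[0.47, 0.01, 1.48, -0.04, 1.52, -1.3], np.float64(0.77)]
0.5 [[0.46, 0.02, 1.48, -0.04, 1.51, -1.31], np.float64(0.78)]
0.625 [[0.46, 0.04, 1.49, -0.03, 1.49, -1.31], np.float64(0.8)]
0.75 [[0.46, 0.06, 1.5, -0.03, 1.48, -1.31], np.float64(0.82)]
0.875 [[0.46, 0.08, 1.5, -0.02, 1.46, -1.32], np.float64(0.84)]
1.0 [[0.45, 0.1, 1.5, -0.02, 1.45, -1.32], np.float64(0.86)]
then
shift cm [6. 0. 0.] rotvec [0. 0. 0.] rows>= 1.2
0.0 [[0.45, 0.1, 1.5, -0.02, 1.45, -1.32], np.float64(0.86)]
0.125 [[0.45, 0.11, 1.51, -0.02, 1.44, -1.32], np.float64(0.87)]
0.25 [[0.45, 0.11, 1.52, -0.02, 1.42, -1.32], np.float64(0.87)]
0.375 [[0.45, 0.12, 1.53, -0.02, 1.41, -1.32], np.float64(0.88)]
0.5 [[0.45, 0.13, 1.54, -0.02, 1.39, -1.32], np.float64(0.89)]
0.625 [[0.45, 0.13, 1.55, -0.02, 1.38, -1.32], np.float64(0.89)]
0.75 [[0.45, 0.14, 1.55, -0.02, 1.36, -1.32], np.float64(0.9)]
0.875 [[0.45, 0.15, 1.56, -0.02, 1.35, -1.32], np.float64(0.91)]
1.0 [[0.45, 0.15, 1.57, -0.02, 1.33, -1.32], np.float64(0.91)]
```

>>> carry_out([
  [3,0.1,0.1,-0.003,0.023,0,0],
  [6,0.2,0.2,-0.006,0.045,0,0],
  [8.5,0.3,0.3,-0.009,0.068,0.002,0],
  [10.8,0.4,0.4,-0.012,0.09,0.003,0],
  [10.8,0.4,0.4,-0.012,0.09,0.003,0],
])

```text
time_s: 5.65
ee_pos: [0.4912, 0.2938, 0.1273]
orientation: [0.731, -0.071, 0.675, 0.075]
contact_force: [0.4, -1.0, -0.6]
gripper_width: 0.0937
```

```bash
python3 shot.py m2; python3 - <<'E'
from plan import *
g=np.array([.4959,.2956,.0905]); R=toolR(.207,np.radians(85)); tcp=g+R.apply([.0188,0,0]); 
goto(tcp,R)
E
```

```text
[0.4912 0.2938 0.1273] [[0.078, -0.205, 0.976], [0.014, 0.979, 0.205], [-0.997, -0.002, 0.079]]
shift cm [5.83 0.04 0.1 ] rotvec [ 0.    -0.004  0.001] rows>= 1.17
0.0 [[0.45, 0.11, 1.5, -0.02, 1.45, -1.32], np.float64(0.87)]
0.125 [[0.45, 0.11, 1.51, -0.02, 1.44, -1.32], np.float64(0.87)]
0.25 [[0.45, 0.12, 1.52, -0.02, 1.42, -1.32], np.float64(0.88)]
0.375 [[0.45, 0.12, 1.53, -0.02, 1.41, -1.32], np.float64(0.88)]
0.5 [[0.45, 0.13, 1.54, -0.02, 1.39, -1.32], np.float64(0.89)]
0.625 [[0.45, 0.13, 1.55, -0.02, 1.38, -1.32], np.float64(0.89)]
0.75 [[0.45, 0.14, 1.55, -0.02, 1.36, -1.32], np.float64(0.9)]
0.875 [[0.45, 0.15, 1.56, -0.02, 1.35, -1.32], np.float64(0.91)]
1.0 [[0.45, 0.15, 1.57, -0.02, 1.33, -1.32], np.float64(0.91)]
```

View pics/w_m2.png

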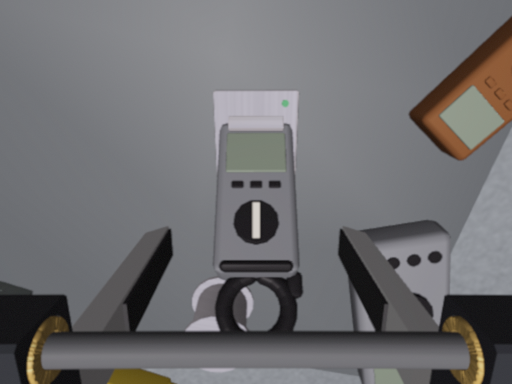

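>>> carry_out([
  [2,0,0,0,0,0,0],
  [4,0,0.1,0,0,0,0],
  [5.8,0,0.1,0,0,0,0],
  [5.8,0,0.1,0,0,0,0.3],
  [5.8,0,0.1,0,0,0,0.6],
], grip_force=35)

```text
time_s: 6.2
ee_pos: [0.4991, 0.297, 0.0757]
orientation: [0.734, -0.07, 0.671, 0.077]
contact_force: [0.1, 0.4, 0.3]
gripper_width: 0.082
```

>>> carry_out([
  [0,0,0,0,0,0,0.8],
  [0,0,0,0,0,0,1],
  [0,0,0,0,0,0,1],
  [0,0,0,0,0,0,1],
  [0,0,0,0,0,0,1],
], grip_force=35)

```text
time_s: 6.7
ee_pos: [0.4995, 0.2962, 0.0748]
orientation: [0.734, -0.071, 0.672, 0.076]
contact_force: [0.0, -3.0, 5.0]
gripper_width: 0.0519
```

```bash
python3 log.py; python3 shot.py m3
```

```text
6.7 [ 0.451  0.154  1.562 -0.023  1.34  -1.323] [0.4995 0.2962 0.0748] [ 0.02829843 -2.96596337  4.97583441] 0.05192069766775997
[[ 0.086 -0.207  0.975]
 [ 0.017  0.978  0.206]
 [-0.996 -0.001  0.088]]
[0.4995 0.2962 0.0748] [[0.086, -0.207, 0.975], [0.017, 0.978, 0.206], [-0.996, -0.001, 0.088]]
```

View pics/w_m3.png

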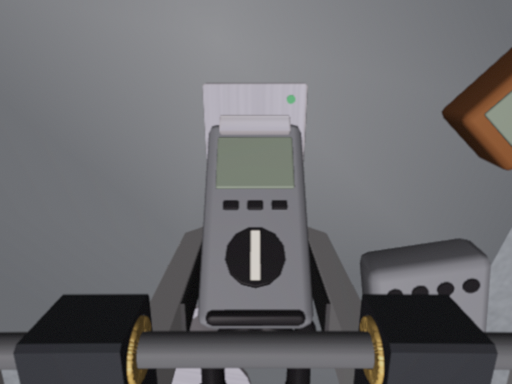

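>>> carry_out([
  [-0.6,0,0.8,0,0,0,1],
  [-1.6,0,1.9,0,0,0,1],
  [-2.9,0,3.4,0,0,0,1],
  [-6,0,4,0,0,0,1],
  [-10,0,4,0,0,0,1],
])

```text
time_s: 7.25
ee_pos: [0.5279, 0.3032, 0.1731]
orientation: [0.73, -0.071, 0.675, 0.076]
contact_force: [0.4, -0.3, -2.1]
gripper_width: 0.0518
```

```bash
python3 log.py; python3 shot.py m4; python3 - <<'E'
from plan import *
# meter in tool (at grasp)
p=np.array([.4995,.2962,.0748]); Rg=Rot.from_quat([-.071,.672,.076,.734])
B=np.array([.5065,.2979,.1009]); Rm=toolR(.205,np.radians(45))
t=Rg.inv().apply(B-p); Rt=Rg.inv()*Rm
print(t.round(4),Rt.as_euler('yzx',degrees=True).round(2))
np.savez("grasp.npz",t=t,q=Rt.as_quat())
E
```

```text
7.25 [ 0.439  0.169  1.346 -0.018  1.551 -1.341] [0.5279 0.3032 0.1731] [ 0.42675488 -0.25429705 -2.11857518] 0.05183034134251451
[[ 0.076 -0.207  0.975]
 [ 0.016  0.978  0.206]
 [-0.997 -0.     0.078]]
[0.5279 0.3032 0.1731] [[0.076, -0.207, 0.975], [0.016, 0.978, 0.206], [-0.997, -0.0, 0.078]]
[-0.0254  0.0002  0.0095] [-39.96   0.1    0.2 ]
```

View pics/w_m4.png

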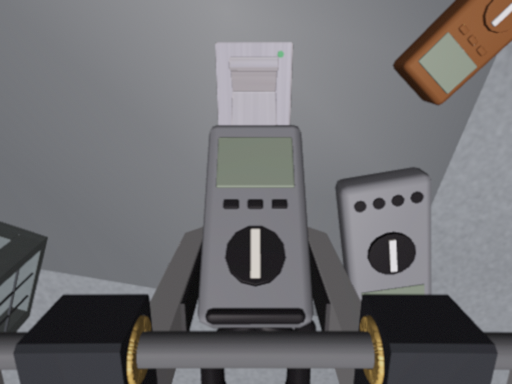

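```bash
cat > mt.py <<'E'
from plan import *
G=np.load("grasp.npz"); mt=G["t"]; mR=Rot.from_quat(G["q"])
HO=np.array([.004,0,.040])
def tcp_for(hx,hy,hz,tilt=0):
    """hole pos in locker frame; tilt: meter pitch (rad, +: top leans into locker)"""
    Rm=RL*Rot.from_euler('y',tilt); R=Rm*mR.inv()
    return lk(hx,hy,hz)-Rm.apply(HO)-R.apply(mt), R
def hole_now():
    p,R=tcpR(); Rm=R*mR; h=RL.inv().apply(p+R.apply(mt)+Rm.apply(HO)-O)
    e=(RL.inv()*Rm).as_euler('yzx',degrees=True)
    s=manip.sense()
    print("hole in locker",h.round(4),"meter pitch/yaw/roll",e.round(2),"t",s["time_s"],"F",RL.inv().apply(s["contact_force"]).round(2),"T",s["torque"].round(2),"w",round(s["gripper_width"],4)); return h
E
python3 - <<'E'
from mt import *
hole_now(); goto(*tcp_for(-.09,0,.215))
E
```

```text
hole in locker [-0.1341  0.3312  0.2358] meter pitch/yaw/roll [44.79 22.18  0.36] t 7.3 F [1.45 1.12 3.03] T [ 0.07 -0.03 -0.06] w 0.0518
shift cm [  2.76 -32.72  -4.15] rotvec [ 0.35  -0.769 -0.193] rows>= 6.62
0.0 [[0.44, 0.16, 1.33, -0.02, 1.55, -1.34], np.float64(0.92)]
0.125 [[0.4, 0.06, 1.46, -0.06, 1.44, -1.33], np.float64(0.82)]
0.25 [[0.35, -0.03, 1.58, -0.09, 1.32, -1.33], np.float64(0.73)]
0.375 [[0.3, -0.12, 1.69, -0.13, 1.2, -1.32], np.float64(0.64)]
0.5 [[0.24, -0.2, 1.8, -0.15, 1.08, -1.32], np.float64(0.56)]
0.625 [[0.17, -0.27, 1.9, -0.17, 0.96, -1.32], np.float64(0.49)]
0.75 [[0.09, -0.34, 1.99, -0.18, 0.82, -1.33], np.float64(0.42)]
0.875 [[-0.0, -0.39, 2.08, -0.17, 0.68, -1.36], np.float64(0.37)]
1.0 [[-0.1, -0.42, 2.16, -0.12, 0.53, -1.42], np.float64(0.34)]
```

>>> carry_out([
  [0.2,-2,-0.3,0.023,-0.05,-0.013,1],
  [0.5,-6,-0.8,0.065,-0.144,-0.036,1],
  [0.9,-10.5,-1.3,0.113,-0.248,-0.062,1],
  [1.3,-15,-1.9,0.162,-0.354,-0.089,1],
  [1.6,-19.5,-2.5,0.21,-0.46,-0.116,1],
])

```text
time_s: 7.8
ee_pos: [0.5457, 0.1068, 0.1572]
orientation: [0.874, -0.012, 0.486, -0.022]
contact_force: [1.4, -1.4, -2.6]
gripper_width: 0.0518
```

```bash
python3 - <<'E'
from mt import *
hole_now(); goto(*tcp_for(-.09,0,.215))
E
```

```text
hole in locker [-0.1087  0.129   0.2204] meter pitch/yaw/roll [17.85  8.78 -2.28] t 7.8 F [ 1.68 -1.14 -2.56] T [0.07 0.54 0.01] w 0.0518
shift cm [  1.94 -12.9    1.  ] rotvec [ 0.143 -0.313 -0.072] rows>= 2.62
0.0 [[0.18, -0.26, 1.89, -0.18, 0.98, -1.31], np.float64(0.5)]
0.125 [[0.15, -0.29, 1.93, -0.18, 0.92, -1.32], np.float64(0.47)]
0.25 [[0.12, -0.31, 1.97, -0.18, 0.87, -1.32], np.float64(0.45)]
0.375 [[0.09, -0.34, 2.0, -0.18, 0.82, -1.33], np.float64(0.42)]
0.5 [[0.05, -0.36, 2.04, -0.18, 0.76, -1.34], np.float64(0.4)]
0.625 [[0.02, -0.38, 2.07, -0.18, 0.71, -1.35], np.float64(0.38)]
0.75 [[-0.02, -0.39, 2.1, -0.16, 0.65, -1.37], np.float64(0.37)]
0.875 [[-0.06, -0.41, 2.13, -0.15, 0.59, -1.39], np.float64(0.35)]
1.0 [[-0.1, -0.42, 2.16, -0.12, 0.53, -1.42], np.float64(0.34)]
```

>>> carry_out([
  [0.6,-4,0.3,0.044,-0.097,-0.022,1],
  [1.2,-8,0.6,0.09,-0.194,-0.045,1],
  [1.7,-11,0.9,0.122,-0.267,-0.061,1],
  [1.9,-12.9,1,0.143,-0.313,-0.072,1],
  [1.9,-12.9,1,0.143,-0.313,-0.072,1],
])

```text
time_s: 8.3
ee_pos: [0.5587, -0.0235, 0.1484]
orientation: [0.934, 0.03, 0.345, -0.087]
contact_force: [-0.3, -0.4, -3.2]
gripper_width: 0.0516
```

```bash
python3 shot.py h1; python3 - <<'E'
from mt import *
hole_now(); goto(*tcp_for(.015,0,.21))
p,d=manip.grab_frame("side"); cv2.imwrite("pics/side1.png",cv2.resize(p[85:285,150:350,::-1],None,fx=3,fy=3,interpolation=cv2.INTER_CUBIC))
E
```

```text
[ 0.5587 -0.0235  0.1484] [[0.747, 0.183, 0.639], [-0.142, 0.983, -0.116], [-0.65, -0.004, 0.76]]
hole in locker [-9.050e-02  2.000e-04  2.139e-01] meter pitch/yaw/roll [ 0.45 -0.07  0.  ] t 8.35 F [-0.41  0.01 -2.28] T [0.18 0.68 0.02] w 0.0522
shift cm [ 8.32 -0.02  6.58] rotvec [-0.001 -0.008  0.001] rows>= 2.12
0.0 [[-0.1, -0.42, 2.16, -0.13, 0.54, -1.41], np.float64(0.34)]
0.125 [[-0.1, -0.38, 2.14, -0.12, 0.52, -1.42], np.float64(0.35)]
0.25 [[-0.11, -0.34, 2.12, -0.12, 0.5, -1.42], np.float64(0.33)]
0.375 [[-0.11, -0.3, 2.09, -0.12, 0.49, -1.42], np.float64(0.32)]
0.5 [[-0.11, -0.27, 2.07, -0.12, 0.48, -1.43], np.float64(0.31)]
0.625 [[-0.12, -0.24, 2.04, -0.12, 0.47, -1.43], np.float64(0.3)]
0.75 [[-0.12, -0.2, 2.02, -0.11, 0.46, -1.43], np.float64(0.29)]
0.875 [[-0.12, -0.17, 1.99, -0.11, 0.45, -1.44], np.float64(0.28)]
1.0 [[-0.12, -0.14, 1.97, -0.11, 0.44, -1.44], np.float64(0.27)]
```

View pics/w_h1.png

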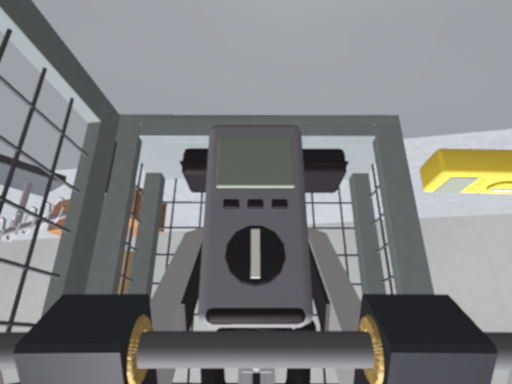

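View pics/side1.png

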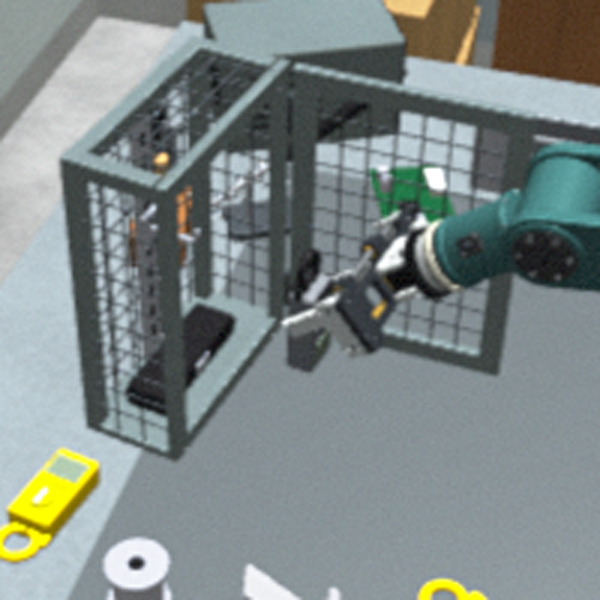

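```bash
python3 - <<'E'
from mt import *
z=np.load("w_h1.npz"); cv2.imwrite("pics/h1c.png",cv2.resize(z["p"][320:384,205:305,::-1],None,fx=6,fy=6,interpolation=cv2.INTER_CUBIC))
goto(*tcp_for(.027,0,.21))
E
```

```text
shift cm [ 9.29 -0.11  7.15] rotvec [ 0.    -0.005 -0.   ] rows>= 2.34
0.0 [[-0.1, -0.42, 2.16, -0.13, 0.54, -1.41], np.float64(0.34)]
0.125 [[-0.1, -0.37, 2.13, -0.12, 0.52, -1.42], np.float64(0.35)]
0.25 [[-0.11, -0.33, 2.11, -0.12, 0.5, -1.42], np.float64(0.33)]
0.375 [[-0.11, -0.29, 2.08, -0.12, 0.49, -1.42], np.float64(0.32)]
0.5 [[-0.11, -0.25, 2.06, -0.12, 0.47, -1.43], np.float64(0.3)]
0.625 [[-0.12, -0.22, 2.03, -0.11, 0.46, -1.43], np.float64(0.29)]
0.75 [[-0.12, -0.18, 2.0, -0.11, 0.45, -1.43], np.float64(0.28)]
0.875 [[-0.12, -0.14, 1.97, -0.11, 0.44, -1.44], np.float64(0.27)]
1.0 [[-0.13, -0.11, 1.94, -0.11, 0.44, -1.44], np.float64(0.27)]
```

View pics/h1c.png

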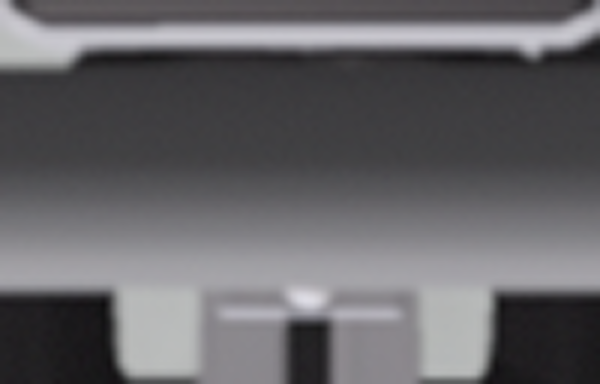

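```bash
python3 - <<'E'
from mt import *
c0=manip.calibration("wrist")
cs=[]
for f,px in (("w_hk1.npz",(253.3,306.5)),("w_h1.npz",(256.2,370.8))):
    z=np.load(f); c=dict(c0,R=z["R"],t=z["t"]); cs.append((c,px))
    o,d=ray(c,px); ol=RL.inv().apply(o-O); dl=RL.inv().apply(d); s=(.045-ol[0])/dl[0]; print(f,(ol+s*dl).round(4))
    # ring: project predicted hole edge
X,e=tri(cs); print(RL.inv().apply(X-O).round(4),e)
# check hole prediction in h1 view: hole circle projected bottom... 
z=np.load("w_h1.npz"); c=cs[1][0]
h=hole_now()
for a in (-.0145,0,.0145):
    print(proj(c,lk(*(h+[0,a,0]))),proj(c,lk(*(h+[0,a*1.76,0]))))
E
```

```text
w_hk1.npz [0.045  0.0004 0.2213]
w_h1.npz [ 0.045  -0.0005  0.2202]
[ 6.360e-02 -2.000e-04  2.213e-01] [array([-0.3,  0.1]), array([ 0.4, -0.1])]
hole in locker [-0.0897  0.001   0.2156] meter pitch/yaw/roll [0.31 0.01 0.  ] t 8.4 F [ 0.6   0.27 -1.8 ] T [0.14 0.65 0.  ] w 0.0517
[228.42816963 379.57490336] [204.63254528 379.53836607]
[259.7371401  379.67328579] [259.7371401  379.67328579]
[291.07103634 379.829035  ] [314.91900464 379.98590518]
```

>>> carry_out([
  [2.4,0,1.8,0,0,0,1],
  [4.9,0,3.8,0,0,0,1],
  [7.3,0,5.6,0,0,0,1],
  [9.2,0,7.1,0,0,0,1],
  [9.2,0,7.1,0,0,0,1],
])

```text
time_s: 8.9
ee_pos: [0.6791, -0.0419, 0.1491]
orientation: [0.936, 0.029, 0.341, -0.084]
contact_force: [0.1, -0.0, -2.6]
gripper_width: 0.0523
```

```bash
python3 shot.py h2; python3 - <<'E'
from mt import *
hs=[]
hole_now()
p,d=manip.grab_frame("side"); cv2.imwrite("pics/side2.png",cv2.resize(p[110:230,160:300,::-1],None,fx=5,fy=5,interpolation=cv2.INTER_CUBIC))
hole_now()
p,d=manip.grab_frame("top"); cv2.imwrite("pics/top2.png",cv2.resize(p[115:215,215:325,::-1],None,fx=5,fy=5,interpolation=cv2.INTER_CUBIC))
hole_now()
z=np.load("w_h2.npz"); cv2.imwrite("pics/h2c.png",cv2.resize(z["p"][320:384,205:305,::-1],None,fx=6,fy=6,interpolation=cv2.INTER_CUBIC))
E
```

```text
[ 0.6791 -0.0419  0.1491] [[0.753, 0.178, 0.634], [-0.138, 0.984, -0.111], [-0.644, -0.004, 0.765]]
hole in locker [0.0283 0.0027 0.2119] meter pitch/yaw/roll [ 0.2   0.14 -0.02] t 8.95 F [ 0.48 -0.3  -2.89] T [ 0.18  0.73 -0.02] w 0.0518
hole in locker [0.0273 0.0026 0.2115] meter pitch/yaw/roll [ 0.24  0.14 -0.03] t 9.0 F [-0.54  0.51 -2.96] T [ 0.16  0.74 -0.02] w 0.0521
hole in locker [0.0267 0.0024 0.2115] meter pitch/yaw/roll [ 0.23  0.13 -0.04] t 9.05 F [-0.85 -0.82 -3.13] T [ 0.08  0.74 -0.05] w 0.0518
```

View pics/h2c.png

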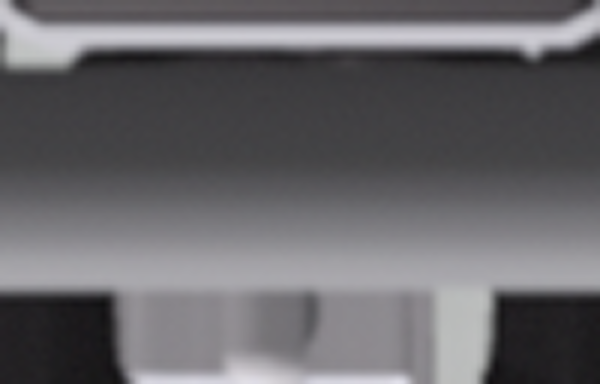

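View pics/side2.png

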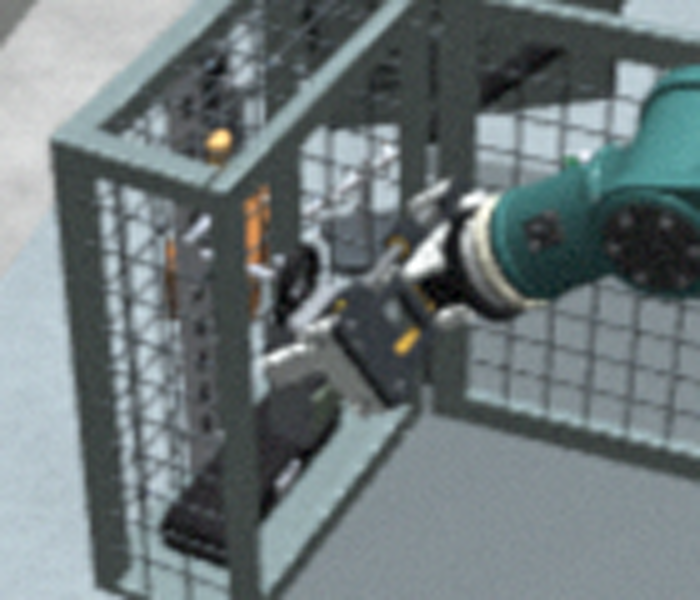

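View pics/top2.png

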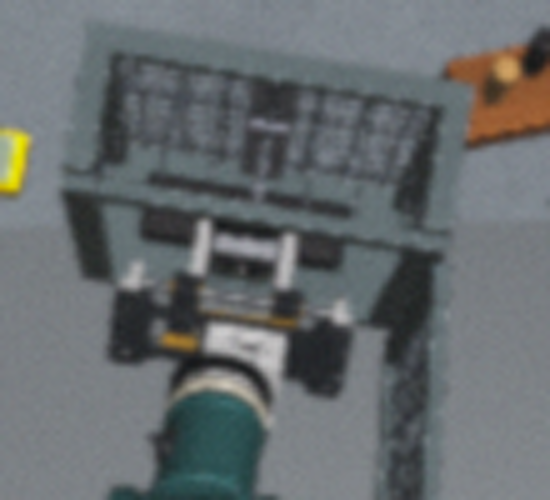

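```bash
python3 - <<'E'
from mt import *
z=np.load("w_h2.npz"); c=dict(manip.calibration("wrist"),R=z["R"],t=z["t"]); d=z["d"]
for r in range(368,384,2): print(r,d[r,220:296:3].round(3).tolist())
W=cloud(c,d); X=RL.inv().apply((W-O).reshape(-1,3)).reshape(W.shape)
m=np.zeros(d.shape,bool); m[368:384,226:286]=1; m&=(X[...,0]>.035)&(X[...,0]<.056)
v,u=np.where(m); print(len(v)); 
for r in range(368,384,2):
    k=m[r]; 
    if k.any(): print(r,np.where(k)[0].min(),np.where(k)[0].max(),X[r][k].mean(0).round(4))
big=cv2.resize(z["p"][366:384,215:297,::-1],None,fx=9,fy=9,interpolation=cv2.INTER_NEAREST); cv2.imwrite("pics/h2d.png",big)
E
```

```text
368 [0.07999999821186066, 0.07900000363588333, 0.08100000023841858, 0.07999999821186066, 0.07999999821186066, 0.07999999821186066, 0.07999999821186066, 0.07999999821186066, 0.07900000363588333, 0.08100000023841858, 0.07999999821186066, 0.08100000023841858, 0.07999999821186066, 0.07999999821186066, 0.07999999821186066, 0.07999999821186066, 0.07999999821186066, 0.07999999821186066, 0.08100000023841858, 0.07999999821186066, 0.07999999821186066, 0.07999999821186066, 0.07900000363588333, 0.08100000023841858, 0.07999999821186066, 0.07999999821186066]
370 [0.15800000727176666, 0.1589999943971634, 0.23199999332427979, 0.22499999403953552, 0.2240000069141388, 0.22499999403953552, 0.22499999403953552, 0.2240000069141388, 0.17100000381469727, 0.1720000058412552, 0.17100000381469727, 0.1720000058412552, 0.17399999499320984, 0.0, 0.2240000069141388, 0.22499999403953552, 0.22499999403953552, 0.22499999403953552, 0.23000000417232513, 0.23100000619888306, 1.059999942779541, 1.059999942779541, 1.059999942779541, 0.15800000727176666, 0.15700000524520874, 0.1550000011920929]
372 [0.15600000321865082, 0
[... 2776 characters left out ...]
00000286102295, 0.22200000286102295, 0.22300000488758087, 0.17100000381469727, 0.17000000178813934, 0.16899999976158142, 0.17000000178813934, 0.22200000286102295, 0.22200000286102295, 0.2240000069141388, 0.22300000488758087, 0.22200000286102295, 0.22200000286102295, 0.2280000001192093, 0.2290000021457672, 1.0470000505447388, 1.0479999780654907, 0.15800000727176666, 0.15600000321865082, 0.15299999713897705, 0.15399999916553497]
219
370 242 256 [ 0.0421 -0.0004  0.213 ]
372 242 256 [ 0.0421 -0.0004  0.2139]
374 242 256 [ 0.042  -0.0004  0.2148]
376 242 256 [ 0.0418 -0.0004  0.2156]
378 242 256 [ 0.0417 -0.0004  0.2165]
380 242 256 [ 0.0421 -0.0004  0.2173]
382 243 255 [ 0.0419 -0.0003  0.2182]
```

View pics/h2d.png

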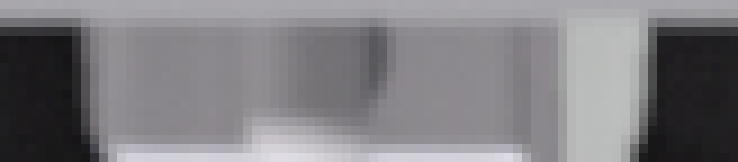

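```bash
python3 - <<'E'
from mt import *
z=np.load("w_h2.npz"); c=dict(manip.calibration("wrist"),R=z["R"],t=z["t"])
for x in (.0217,.0272,.0327):
  print(x,proj(c,lk(x,.0,.2115)),proj(c,lk(x,.0,.2115+.0145)),proj(c,lk(x,.0,.2115-.0145)))
d=z["d"]; 
g=cv2.cvtColor(z["p"],cv2.COLOR_RGB2GRAY)
for r in range(369,384):
    w=d[r]; 
    l=[u for u in range(215,245) if .1<w[u]<.165]; rr=[u for u in range(265,300) if .1<w[u]<.165]
    print(r,max(l),min(rr),g[r,220:230].tolist(),g[r,281:291].tolist())
E
```

```text
0.0217 [249.33347096 369.63120135] [248.9912776  408.32119204] [249.64736373 333.95791964]
0.0272 [249.47925077 368.72126004] [249.15431163 406.09197487] [249.77816193 334.17416858]
0.0327 [249.61604722 367.86742479] [249.30689832 404.00578529] [249.90118894 334.37757208]
369 223 287 [52, 52, 50, 67, 106, 131, 141, 147, 146, 141] [187, 186, 186, 188, 186, 164, 99, 55, 55, 56]
370 223 287 [23, 21, 22, 48, 97, 127, 139, 144, 144, 139] [186, 187, 188, 188, 186, 164, 92, 31, 30, 29]
371 223 287 [25, 23, 24, 47, 97, 126, 138, 145, 144, 139] [186, 187, 188, 188, 184, 158, 89, 31, 30, 30]
372 223 287 [26, 24, 21, 45, 93, 125, 138, 145, 144, 140] [186, 187, 188, 187, 179, 147, 80, 29, 29, 33]
373 223 287 [27, 24, 22, 40, 84, 121, 137, 145, 144, 139] [187, 187, 188, 187, 178, 144, 76, 28, 32, 32]
374 223 287 [26, 25, 24, 39, 81, 120, 137, 145, 144, 139] [187, 187, 188, 188, 178, 143, 76, 30, 32, 34]
375 224 287 [25, 26, 26, 39, 81, 120, 139, 145, 143, 140] [187, 188, 189, 188, 178, 143, 76, 29, 33, 30]
376 223 287 [25, 24, 21, 38, 81, 121, 138, 145, 143, 139] [187, 188, 189, 189, 177, 139, 71, 30, 30, 31]
377 224 287 [25, 26, 24, 36, 79, 120, 138, 143, 142, 139] [188, 189, 189, 188, 172, 127, 60, 28, 32, 31]
378 224 287 [26, 24, 24, 30, 71, 116, 137, 144, 142, 139] [188, 188, 189, 188, 171, 119, 54, 30, 31, 31]
379 224 286 [26, 25, 25, 28, 69, 116, 138, 143, 142, 140] [188, 188, 189, 187, 168, 107, 43, 28, 32, 31]
380 224 286 [25, 26, 23, 27, 60, 109, 135, 144, 142, 139] [187, 187, 188, 185, 162, 94, 30, 26, 29, 31]
381 225 286 [25, 25, 23, 21, 41, 90, 131, 151, 153, 150] [187, 188, 187, 177, 142, 73, 23, 23, 27, 28]
382 225 285 [24, 25, 24, 23, 27, 72, 134, 167, 180, 184] [187, 187, 186, 168, 111, 43, 23, 23, 27, 28]
383 225 285 [24, 24, 26, 25, 22, 48, 109, 165, 200, 211] [187, 188, 185, 165, 96, 28, 22, 25, 25, 26]
```

>>> carry_out([
  [0.1,-0.3,-0.1,0,0,0,1],
  [0.1,-0.3,-0.1,0,0,0,1],
  [0.7,-0.3,0.4,0,0,0,1],
  [1,-0.3,0.65,0,0,0,1],
  [1.3,-0.3,0.9,0,0,0,1],
])

```text
time_s: 9.55
ee_pos: [0.6914, -0.0489, 0.1474]
orientation: [0.936, 0.029, 0.341, -0.085]
contact_force: [0.1, -0.8, -3.0]
gripper_width: 0.0515
```

```bash
python3 shot.py h3; python3 - <<'E'
from mt import *
hole_now()
z=np.load("w_h3.npz"); d=z["d"]; c=dict(manip.calibration("wrist"),R=z["R"],t=z["t"])
W=cloud(c,d); X=RL.inv().apply((W-O).reshape(-1,3)).reshape(W.shape)
for r in (372,376,380,383):
    k=np.where((X[r,226:286,0]>.036)&(X[r,226:286,0]<.056))[0]+226
    print(r,"tip",k.min() if len(k) else None,k.max() if len(k) else None, X[r][k].mean(0).round(4) if len(k) else None, "ring",[u for u in range(205,300) if d[r,u]<.165 and d[r,u]>.1 and (d[r,u+1]>.165 or d[r,u-1]>.165)])
E
```

```text
[ 0.6914 -0.0489  0.1474] [[0.752, 0.179, 0.634], [-0.14, 0.984, -0.112], [-0.644, -0.005, 0.765]]
hole in locker [ 0.0436 -0.0019  0.2111] meter pitch/yaw/roll [ 0.08  0.04 -0.05] t 9.6 F [ 0.22 -0.16 -3.11] T [0.07 0.7  0.06] w 0.052
372 tip 252 266 [ 0.0424 -0.0003  0.2112] ring [223, 252, 266, 287]
376 tip 252 266 [ 0.0422 -0.0003  0.2128] ring [224, 252, 266, 287]
380 tip 252 266 [ 0.0421 -0.0003  0.2144] ring [224, 252, 266, 286]
383 tip 252 285 [0.0414 0.0004 0.2156] ring [225, 252, 266, 285]
```

>>> carry_out([
  [0.4,0.1,0.3,0,0,0,1],
  [0.8,0.15,0.6,0,0,0,1],
  [1.2,0.15,0.95,0,0,0,1],
  [1.6,0.15,1.3,0,0,0,1],
  [2,0.15,1.65,0,0,0,1],
])

```text
time_s: 10.1
ee_pos: [0.7172, -0.052, 0.1467]
orientation: [0.936, 0.029, 0.342, -0.085]
contact_force: [-0.3, 0.1, -2.3]
gripper_width: 0.0518
```

```bash
python3 shot.py h4; python3 - <<'E'
from mt import *
hole_now()
p,d=manip.grab_frame("side"); cv2.imwrite("pics/side4.png",cv2.resize(p[110:230,160:300,::-1],None,fx=5,fy=5,interpolation=cv2.INTER_CUBIC))
hole_now()
E
```

```text
[ 0.7172 -0.052   0.1467] [[0.752, 0.179, 0.634], [-0.14, 0.984, -0.112], [-0.644, -0.005, 0.765]]
hole in locker [ 0.0697 -0.0003  0.2107] meter pitch/yaw/roll [ 0.08  0.04 -0.05] t 10.15 F [ 0.28  0.14 -1.84] T [0.13 0.7  0.05] w 0.052
hole in locker [ 0.0693 -0.0003  0.2105] meter pitch/yaw/roll [ 0.1   0.04 -0.05] t 10.2 F [ 0.96 -0.53 -3.09] T [0.15 0.7  0.01] w 0.0518
```

View pics/side4.png

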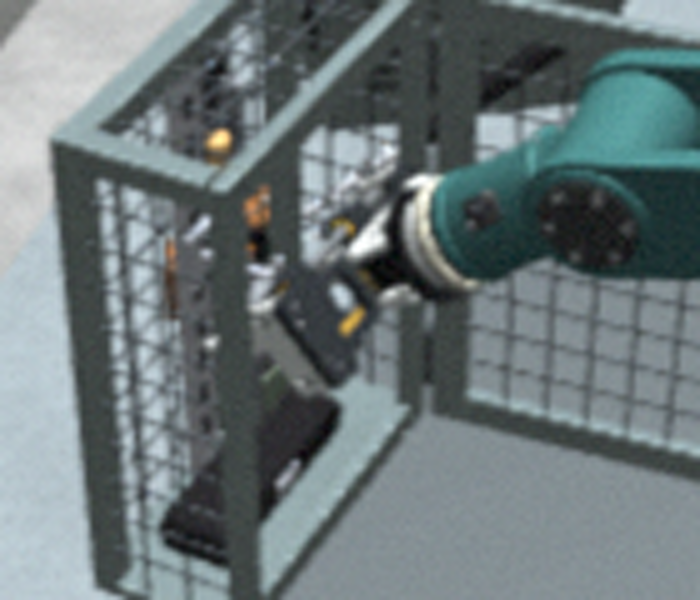

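View pics/w_h4.png

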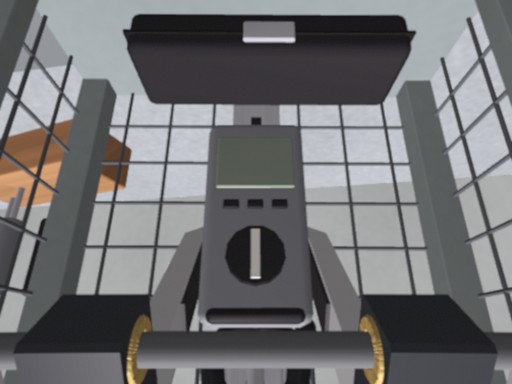

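>>> carry_out([
  [0.25,0,-0.3,0,0,0,1],
  [0.5,0,-0.6,0,0,0,1],
  [0.7,0,-0.85,0,0,0,1],
  [0.9,0,-1.05,0,0,0,1],
  [0.95,0,-1.15,0,0,0,1],
])

```text
time_s: 10.7
ee_pos: [0.7162, -0.0519, 0.131]
orientation: [0.935, 0.029, 0.342, -0.085]
contact_force: [0.4, -0.6, -2.9]
gripper_width: 0.0517
```

```bash
python3 -c "
from mt import *
hole_now()"
```

```text
hole in locker [ 0.0682 -0.0003  0.1946] meter pitch/yaw/roll [ 0.19  0.05 -0.06] t 10.7 F [ 0.49 -0.49 -2.88] T [ 0.16  0.75 -0.01] w 0.0517
```

Not touching yet; I'll lower it in small steps and feel for the hook.

>>> carry_out([
  [0.06,0,-0.08,0,0,0,1],
  [0.06,0,-0.08,0,0,0,1],
  [0.13,0,-0.15,0,0,0,1],
  [0.13,0,-0.15,0,0,0,1],
  [0.13,0,-0.15,0,0,0,1],
])

```text
time_s: 11.2
ee_pos: [0.7166, -0.052, 0.13]
orientation: [0.936, 0.029, 0.341, -0.085]
contact_force: [-0.4, -0.4, -1.9]
gripper_width: 0.0518
```

```bash
python3 -c "
from mt import *
hole_now()"
```

```text
hole in locker [ 0.0685 -0.0003  0.1936] meter pitch/yaw/roll [ 0.12  0.05 -0.05] t 11.2 F [-0.29 -0.42 -1.87] T [ 0.17  0.71 -0.02] w 0.0518
```

>>> carry_out([
  [0.06,0,-0.08,0,0,0,1],
  [0.06,0,-0.08,0,0,0,1],
  [0.13,0,-0.15,0,0,0,1],
  [0.13,0,-0.15,0,0,0,1],
  [0.13,0,-0.15,0,0,0,1],
])

```text
time_s: 11.7
ee_pos: [0.717, -0.052, 0.1287]
orientation: [0.936, 0.029, 0.341, -0.085]
contact_force: [-0.0, -0.7, -1.1]
gripper_width: 0.0517
```

```bash
python3 -c "
from mt import *
hole_now()"
```

```text
hole in locker [ 0.0688 -0.0002  0.1922] meter pitch/yaw/roll [ 0.05  0.05 -0.05] t 11.7 F [ 0.11 -0.7  -1.09] T [ 0.06  0.45 -0.  ] w 0.0517
```

>>> carry_out([
  [0.06,0,-0.08,0,0,0,1],
  [0.06,0,-0.08,0,0,0,1],
  [0.1,0,-0.12,0,0,0,1],
  [0.1,0,-0.12,0,0,0,1],
  [0.1,0,-0.12,0,0,0,1],
])

```text
time_s: 12.2
ee_pos: [0.7175, -0.0521, 0.1284]
orientation: [0.936, 0.029, 0.34, -0.085]
contact_force: [-4.2, -0.1, 5.3]
gripper_width: 0.0518
```

```bash
python3 -c "
from mt import *
hole_now()"
```

```text
hole in locker [ 0.0692 -0.0002  0.1919] meter pitch/yaw/roll [-0.08  0.06 -0.04] t 12.2 F [-4.09 -0.81  5.28] T [-0.06 -0.19 -0.06] w 0.0518
```

>>> carry_out([
  [-0.05,0,0.06,0,0,0,1],
  [-0.05,0,0.06,0,0,0,0.9],
  [-0.05,0,0.06,0,0,0,0.7],
  [-0.05,0,0.06,0,0,0,0.5],
  [-0.05,0,0.06,0,0,0,0.3],
], grip_force=10)

```text
time_s: 12.7
ee_pos: [0.7159, -0.052, 0.1257]
orientation: [0.935, 0.029, 0.343, -0.085]
contact_force: [-0.9, -0.2, -0.2]
gripper_width: 0.0571
```

```bash
python3 -c "
from mt import *
hole_now()"; python3 shot.py h5
```

```text
hole in locker [ 0.068  -0.0004  0.1893] meter pitch/yaw/roll [ 0.29  0.04 -0.06] t 12.7 F [-0.84 -0.39 -0.21] T [0.03 0.41 0.05] w 0.0571
[ 0.7159 -0.052   0.1257] [[0.75, 0.18, 0.636], [-0.14, 0.984, -0.112], [-0.646, -0.005, 0.763]]
```

View pics/w_h5.png

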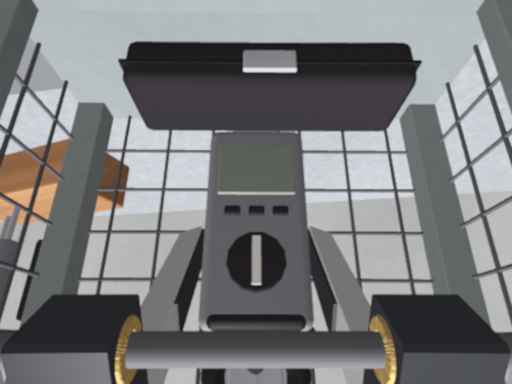

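Released and hanging. I'll open the fingers wide and wait there.

>>> carry_out([
  [0,0,0,0,0,0,0],
  [0,0,0,0,0,0,0],
  [0,0,0,0,0,0,0],
  [0,0,0,0,0,0,0],
  [0,0,0,0,0,0,0],
])

```text
time_s: 13.25
ee_pos: [0.7165, -0.052, 0.1269]
orientation: [0.935, 0.029, 0.342, -0.085]
contact_force: [-0.1, 0.3, 0.4]
gripper_width: 0.094
```

```bash
python3 -c "
from mt import *
hole_now(); p,R=tcpR()
# clearance of fingers/gripper sides in locker frame
for y in (-.0885,.0885):
    for x in (-.0968,-.2):
        for zz in (-.0375,.0375): print(y,x,zz,RL.inv().apply(p+R.apply([x,y,zz])-O).round(3))
"; python3 shot.py h6
```

```text
hole in locker [ 0.0685 -0.0003  0.1904] meter pitch/yaw/roll [ 0.15  0.05 -0.05] t 13.25 F [-0.12  0.24  0.4 ] T [ 0.07  0.34 -0.  ] w 0.094
-0.0885 -0.0968 -0.0375 [-0.02  -0.089  0.161]
-0.0885 -0.0968 0.0375 [ 0.028 -0.089  0.218]
-0.0885 -0.2 -0.0375 [-0.099 -0.089  0.227]
-0.0885 -0.2 0.0375 [-0.051 -0.089  0.285]
0.0885 -0.0968 -0.0375 [-0.021  0.088  0.16 ]
0.0885 -0.0968 0.0375 [0.028 0.088 0.217]
0.0885 -0.2 -0.0375 [-0.1    0.088  0.227]
0.0885 -0.2 0.0375 [-0.051  0.088  0.284]
[ 0.7165 -0.052   0.1269] [[0.752, 0.179, 0.635], [-0.14, 0.984, -0.112], [-0.644, -0.005, 0.765]]
```

View pics/w_h6.png

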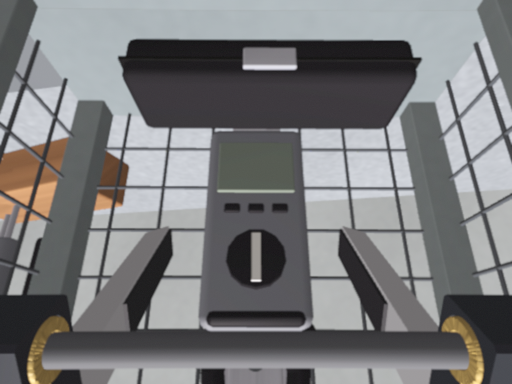

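>>> carry_out([
  [-1.5,0,-1.2,0,0,0,0],
  [-4,0,-3.3,0,0,0,0],
  [-6.5,0,-5.4,0,0,0,0],
  [-9,0,-7.5,0,0,0,0],
  [-11.5,0,-9.6,0,0,0,0],
])

```text
time_s: 13.8
ee_pos: [0.568, -0.025, 0.1276]
orientation: [0.936, 0.029, 0.342, -0.085]
contact_force: [0.1, 0.2, 0.3]
gripper_width: 0.0946
```

```bash
python3 shot.py h7 meter_jaw hook_zone; python3 - <<'E'
from mt import *
print(manip.sense()["contact_force"],RL.inv().apply(tcpR()[0]-O))
p,d=manip.grab_frame("side"); cv2.imwrite("pics/side7.png",cv2.resize(p[85:245,150:330,::-1],None,fx=4,fy=3.7,interpolation=cv2.INTER_CUBIC)); np.savez("side7.npz",p=p,d=d)
for n in ("door_plate","door_hinge"): 
  for x in manip.spot_point("side",n)[:2]:
    l=x["location"];c=manip.calibration("side"); print(n,l,x["conf"],world(c,l,d[int(l[1]),int(l[0])]))
E
```

```text
[ 0.568  -0.025   0.1276] [[0.752, 0.179, 0.634], [-0.14, 0.984, -0.112], [-0.644, -0.005, 0.765]]
hook_zone [257.2 372.6] 0.88 0.276 [ 0.6869 -0.0449  0.2012]
hook_zone [257.1 309.8] 0.2 0.292 [ 0.6843 -0.0446  0.1544]
[ 0.46066616  0.45783209 -0.32900373] [-0.07314209 -0.00065239  0.12786343]
door_plate [317.3, 133.2] 0.8 [ 0.37388887 -0.16013043  0.31887746]
door_hinge [248.7, 123.9] 0.77 [ 0.60273948 -0.16259654  0.30868499]
```

View pics/w_h7.png

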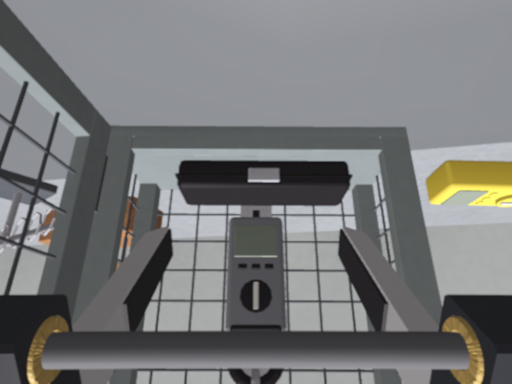

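View pics/side7.png

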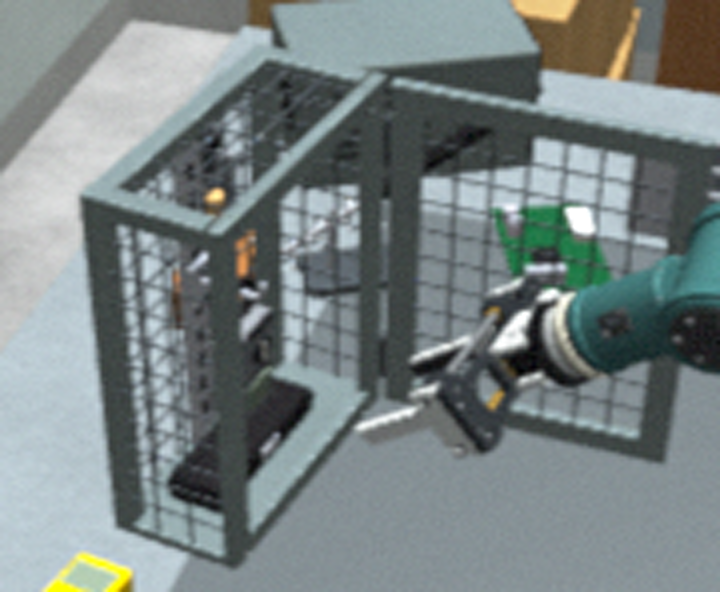

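```bash
cat > door.py <<'E'
from mt import *
H=lk(-.008,-.132,0)
yc=yl+np.pi/2 # direction of closed door
def peg(th,r=.225,s=.022,z=.30):
    a=yc+th; u=np.array([np.cos(a),np.sin(a),0]); nout=np.array([-np.sin(a)*-1*-1,0,0])
    n=np.array([-np.cos(yl+th),-np.sin(yl+th),0]) # outside normal: -x of door frame
    X=H+r*u+s*n; X[2]=z; return X
E
python3 - <<'E'
from door import *
print("H",H)
RD=toolR(yl,np.radians(89))
def best(p,R):
    s=[q for q in ik(p,R) if ok(q)]; 
    return [(q.round(2).tolist(),round(margin(q),2)) for q in s]
print("W1",best([.45,0,.43],RD)); print("W2",best([.40,-.24,.43],RD))
for th in (1.75,1.68,1.4,1.1,.8,.5,.2,0): print(th,peg(th).round(3),best(peg(th),RD))
goto([.45,-.0,.43],RD)
E
```

```text
H [ 0.60848306 -0.165748    0.        ]
W1 [([-0.13, -0.08, 1.09, -0.0, 2.11, -1.51], np.float64(0.54))]
W2 [([-0.67, -0.04, 1.06, 0.01, 2.11, -2.05], np.float64(0.52))]
1.75 [ 0.383 -0.187  0.3  ] [([-0.59, -0.2, 1.46, 0.01, 1.87, -1.98], np.float64(0.56))]
1.68 [ 0.382 -0.171  0.3  ] [([-0.56, -0.22, 1.47, 0.01, 1.87, -1.95], np.float64(0.54))]
1.4 [ 0.39  -0.109  0.3  ] [([-0.42, -0.25, 1.5, 0.0, 1.88, -1.8], np.float64(0.51))]
1.1 [ 0.416 -0.047  0.3  ] [([-0.25, -0.22, 1.47, 0.0, 1.87, -1.64], np.float64(0.54))]
0.8 [0.46  0.005 0.3  ] [([-0.11, -0.13, 1.39, -0.0, 1.86, -1.5], np.float64(0.63))]
0.5 [0.517 0.041 0.3  ] [([-0.03, 0.01, 1.27, -0.0, 1.85, -1.42], np.float64(0.77))]
0.2 [0.582 0.059 0.3  ] [([0.01, 0.16, 1.11, -0.0, 1.86, -1.38], np.float64(0.79))]
0 [0.628 0.06  0.3  ] [([0.01, 0.26, 0.98, -0.0, 1.88, -1.38], np.float64(0.71))]
shift cm [-28.78   0.2   15.17] rotvec [0.004 0.855 0.004] rows>= 6.51
0.0 [[-0.11, -0.36, 2.18, -0.13, 0.46, -1.41], np.float64(0.29)]
0.125 [[-0.11, -0.4, 2.07, -0.08, 0.72, -1.46], np.float64(0.36)]
0.25 [[-0.11, -0.41, 1.94, -0.06, 0.95, -1.48], np.float64(0.35)]
0.375 [[-0.11, -0.39, 1.81, -0.04, 1.16, -1.5], np.float64(0.37)]
0.5 [[-0.12, -0.34, 1.68, -0.03, 1.37, -1.51], np.float64(0.42)]
0.625 [[-0.12, -0.29, 1.54, -0.02, 1.56, -1.51], np.float64(0.47)]
0.75 [[-0.12, -0.23, 1.39, -0.02, 1.75, -1.51], np.float64(0.53)]
0.875 [[-0.12, -0.16, 1.24, -0.01, 1.93, -1.52], np.float64(0.6)]
1.0 [[-0.13, -0.08, 1.09, -0.0, 2.11, -1.51], np.float64(0.54)]
```

>>> carry_out([
  [-4,0,1,0,0.09,0,0.5],
  [-8,0,2.5,0,0.2,0,1],
  [-12,0.1,4.5,0,0.32,0,1],
  [-16,0.1,7,0,0.44,0,1],
  [-20,0.1,9.5,0,0.57,0,1],
])

```text
time_s: 14.6
ee_pos: [0.487, -0.0083, 0.3107]
orientation: [0.809, 0.051, 0.582, -0.075]
contact_force: [0.5, -0.2, -0.3]
gripper_width: 0.0576
```

```bash
python3 - <<'E'
from door import *
RD=toolR(yl,np.radians(89)); goto([.45,-.0,.43],RD)
E
```

```text
shift cm [-12.52   0.1    0.21] rotvec [0.002 0.307 0.004] rows>= 2.5
0.0 [[-0.12, -0.3, 1.55, -0.03, 1.57, -1.51], np.float64(0.46)]
0.125 [[-0.12, -0.28, 1.5, -0.02, 1.64, -1.51], np.float64(0.48)]
0.25 [[-0.12, -0.25, 1.44, -0.02, 1.71, -1.51], np.float64(0.51)]
0.375 [[-0.12, -0.23, 1.38, -0.02, 1.77, -1.51], np.float64(0.53)]
0.5 [[-0.12, -0.2, 1.33, -0.01, 1.84, -1.52], np.float64(0.56)]
0.625 [[-0.12, -0.17, 1.27, -0.01, 1.91, -1.52], np.float64(0.59)]
0.75 [[-0.12, -0.14, 1.21, -0.01, 1.98, -1.52], np.float64(0.62)]
0.875 [[-0.12, -0.11, 1.15, -0.0, 2.05, -1.52], np.float64(0.6)]
1.0 [[-0.13, -0.08, 1.09, -0.0, 2.11, -1.51], np.float64(0.54)]
```

>>> carry_out([
  [-4,0,0,0,0.1,0,1],
  [-8,0,0.1,0,0.2,0,1],
  [-12.5,0.1,0.2,0,0.307,0,1],
  [-12.5,0.1,0.2,0,0.307,0,1],
  [-12.5,0.1,0.2,0,0.307,0,1],
])

```text
time_s: 15.1
ee_pos: [0.452, -0.0004, 0.4268]
orientation: [0.712, 0.062, 0.697, -0.066]
contact_force: [0.1, -0.4, -0.7]
gripper_width: 0.0174
```

```bash
python3 - <<'E'
from door import *
print(manip.sense()["gripper_width"])
RD=toolR(yl,np.radians(89)); goto([.40,-.24,.43],RD)
p,d=manip.grab_frame("top"); cv2.imwrite("pics/top8.png",p[:,:,::-1]); W=cloud(manip.calibration("top"),d)
m=(W[...,2]>.355)&(W[...,2]<.385)&(W[...,1]<-.1)&(W[...,1]>-.22)&(W[...,0]>.28)&(W[...,0]<.58)
P=W[m]; print(len(P))
for x in np.arange(.3,.58,.03):
    q=P[(P[:,0]>x)&(P[:,0]<x+.03)]
    if len(q): print(x.round(2),q[:,1].min().round(3),q[:,1].max().round(3))
E
```

```text
0.01742335333269421
shift cm [ -0.22 -24.5   -0.79] rotvec [0.001 0.004 0.005] rows>= 4.9
0.0 [[-0.12, -0.08, 1.1, -0.01, 2.1, -1.52], np.float64(0.55)]
0.125 [[-0.19, -0.09, 1.11, -0.0, 2.11, -1.58], np.float64(0.54)]
0.25 [[-0.26, -0.1, 1.11, -0.0, 2.11, -1.65], np.float64(0.54)]
0.375 [[-0.33, -0.1, 1.12, 0.0, 2.11, -1.72], np.float64(0.54)]
0.5 [[-0.4, -0.1, 1.11, 0.0, 2.11, -1.79], np.float64(0.54)]
0.625 [[-0.47, -0.09, 1.11, 0.0, 2.11, -1.86], np.float64(0.54)]
0.75 [[-0.54, -0.08, 1.09, 0.01, 2.11, -1.93], np.float64(0.54)]
0.875 [[-0.61, -0.07, 1.08, 0.01, 2.11, -1.99], np.float64(0.54)]
1.0 [[-0.67, -0.04, 1.06, 0.01, 2.11, -2.05], np.float64(0.52)]
289
0.33 -0.154 -0.141
0.36 -0.155 -0.143
0.39 -0.159 -0.144
0.42 -0.159 -0.147
0.45 -0.164 -0.15
0.48 -0.165 -0.152
0.51 -0.166 -0.155
0.54 -0.17 -0.157
0.57 -0.17 -0.159
```

View pics/top8.png

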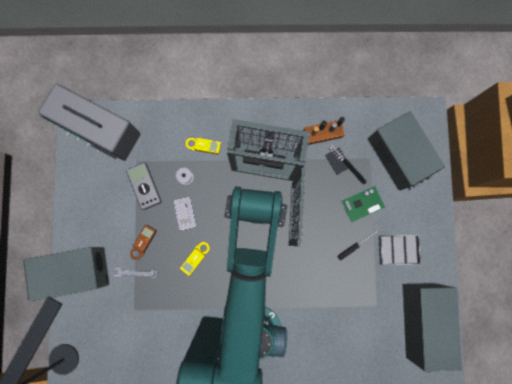

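>>> carry_out([
  [0,-4,-0.2,0,0,0,1],
  [0,-9,-0.4,0,0,0,1],
  [0,-14,-0.5,0,0,0,1],
  [0,-19,-0.6,0,0,0,1],
  [0,-24,-0.8,0,0,0,1],
])

```text
time_s: 15.65
ee_pos: [0.3973, -0.2358, 0.4256]
orientation: [0.71, 0.062, 0.698, -0.066]
contact_force: [1.3, 0.0, -0.1]
gripper_width: 0.0007
```

```bash
python3 - <<'E'
from door import *
print(manip.sense()["gripper_width"],manip.sense()["contact_force"])
RD=toolR(yl,np.radians(90)); goto([.392,-.215,.30],RD)
E
```

```text
0.0006503734328316471 [ 1.27724517e+00  4.25072175e-04 -1.22325779e-01]
shift cm [12.54  2.   -1.12] rotvec [0.002 0.018 0.004] rows>= 2.55
0.0 [[-0.66, -0.06, 1.08, 0.01, 2.1, -2.05], np.float64(0.52)]
0.125 [[-0.66, -0.07, 1.13, 0.0, 2.07, -2.05], np.float64(0.52)]
0.25 [[-0.65, -0.09, 1.17, 0.0, 2.04, -2.04], np.float64(0.53)]
0.375 [[-0.65, -0.1, 1.21, 0.0, 2.02, -2.04], np.float64(0.53)]
0.5 [[-0.65, -0.11, 1.25, 0.0, 1.99, -2.03], np.float64(0.54)]
0.625 [[-0.64, -0.12, 1.3, 0.0, 1.96, -2.03], np.float64(0.54)]
0.75 [[-0.64, -0.13, 1.33, 0.0, 1.93, -2.03], np.float64(0.54)]
0.875 [[-0.63, -0.14, 1.37, 0.0, 1.9, -2.02], np.float64(0.55)]
1.0 [[-0.63, -0.14, 1.41, 0.0, 1.87, -2.02], np.float64(0.55)]
```

>>> carry_out([
  [3,0,-0.3,0,0.01,0,1],
  [6,0,-0.6,0,0.018,0,1],
  [9,0,-0.9,0,0.018,0,1],
  [12,0,-1.1,0,0.018,0,1],
  [12,0,-1.1,0,0.018,0,1],
])

```text
time_s: 16.15
ee_pos: [0.3871, -0.2315, 0.3003]
orientation: [0.701, 0.065, 0.708, -0.063]
contact_force: [0.4, -0.5, -0.9]
gripper_width: 0.0005
```

```bash
python3 - <<'E'
from door import *
print(manip.sense()["contact_force"])
p0,R0=tcpR(); print(p0)
def d(th,s,z=.303): return (R0.inv().apply(peg(th,.225,s,z)-p0)*100).round(1).tolist()
for th in (1.68,1.5,1.35,1.2,1.05,.9,.75,.6,.45,.3,.15,0): print(th,d(th,.02))
E
```

```text
[ 0.41418941 -0.4703231  -0.893492  ]
[ 0.38714735 -0.23154492  0.30027369]
1.68 [-0.3, 6.0, -1.6]
1.5 [-0.2, 10.1, -2.0]
1.35 [-0.2, 13.5, -1.8]
1.2 [-0.2, 16.8, -1.1]
1.05 [-0.3, 19.9, 0.1]
0.9 [-0.3, 22.9, 1.7]
0.75 [-0.3, 25.6, 3.8]
0.6 [-0.3, 27.9, 6.2]
0.45 [-0.3, 29.9, 9.0]
0.3 [-0.4, 31.4, 12.0]
0.15 [-0.4, 32.4, 15.3]
0 [-0.4, 33.0, 18.6]
```

>>> carry_out([
  [0,3,-0.8,0,0,0,1],
  [-0.2,5.5,-1.6,0,0,0,1],
  [-0.2,8,-1.9,0,0,0,1],
  [-0.2,10.1,-2,0,0,0,1],
  [-0.2,12,-1.9,0,0,0,1],
])

```text
time_s: 16.65
ee_pos: [0.3928, -0.1112, 0.3102]
orientation: [0.706, 0.062, 0.703, -0.066]
contact_force: [0.2, -0.9, -0.3]
gripper_width: 0.0001
```

>>> carry_out([
  [0,1.8,0.2,0,0,0,1],
  [0,3.3,0.5,0,0,0,1],
  [0,4.8,0.8,0,0,0,1],
  [0,6.4,1.4,0,0,0,1],
  [-0.1,7.9,2,0,0,0,1],
])

```text
time_s: 17.15
ee_pos: [0.4269, -0.0374, 0.3105]
orientation: [0.705, 0.062, 0.703, -0.066]
contact_force: [0.4, -1.0, -0.1]
gripper_width: 0.0004
```

```bash
cat > dnow.py <<'E'
from door import *
print(manip.sense()["time_s"],manip.sense()["contact_force"])
p0,R0=tcpR(); print(p0)
v=RL.inv().apply(p0-H); print("peg rel hinge locker",v.round(4),"theta if s=.02:",round(np.arctan2(-v[0],v[1])-np.arcsin(.02/np.hypot(v[0],v[1])),3))
def d(th,s,z=.303): return (R0.inv().apply(peg(th,.225,s,z)-p0)*100).round(1).tolist()
for th in (1.2,1.05,.9,.75,.6,.45,.3,.2,.15,.1,.05,0.02,0): print(th,d(th,.02))
p,dd=manip.grab_frame("top"); W=cloud(manip.calibration("top"),dd); X=RL.inv().apply((W-H).reshape(-1,3)).reshape(W.shape)
m=(X[...,2]>.355)&(X[...,2]<.385)&(X[...,0]<-.012)&(X[...,0]>-.29)&(X[...,1]>-.05)&(X[...,1]<.29)
P=X[m]; print("door top pts",len(P)); cv2.imwrite("pics/topd.png",cv2.resize(p[110:290,190:330,::-1],None,fx=4,fy=3.2,interpolation=cv2.INTER_CUBIC))
if len(P)>5:
    r=np.hypot(P[:,0],P[:,1]); k=(r>.05)&(r<.28); print("theta door",np.percentile(np.arctan2(-P[k,0],P[k,1]),[5,25,50,75,95]).round(3), r.max())
E
python3 dnow.py
```

```text
17.15 [ 0.40487836 -0.98853662 -0.09938744]
[ 0.42692772 -0.03740801  0.31049059]
peg rel hinge locker [-0.2018  0.0934  0.3105] theta if s=.02: 1.047
1.2 [0.8, -3.0, -1.5]
1.05 [0.7, 0.1, -0.3]
0.9 [0.7, 3.1, 1.3]
0.75 [0.7, 5.8, 3.4]
0.6 [0.7, 8.1, 5.8]
0.45 [0.7, 10.0, 8.6]
0.3 [0.7, 11.6, 11.6]
0.2 [0.7, 12.3, 13.8]
0.15 [0.7, 12.6, 14.9]
0.1 [0.7, 12.8, 16.0]
0.05 [0.7, 13.0, 17.1]
0.02 [0.7, 13.1, 17.7]
0 [0.7, 13.1, 18.2]
door top pts 154
theta door [0.979 1.007 1.038 1.068 1.11 ] 0.2636663701631558
```

View pics/topd.png

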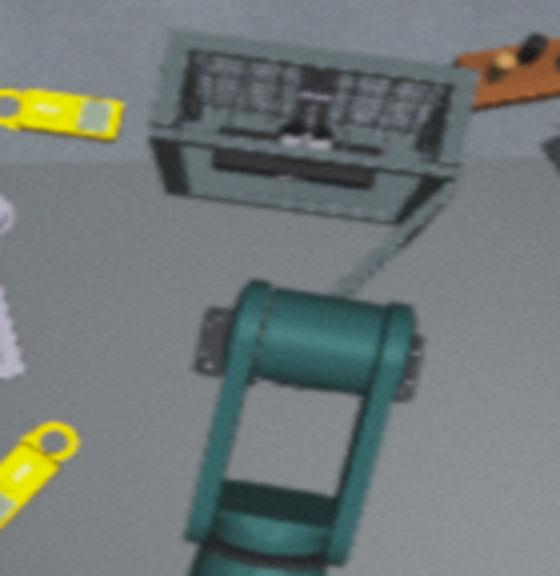

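>>> carry_out([
  [0.2,1.6,0.6,0,0,0,1],
  [0.4,3.3,1.4,0,0,0,1],
  [0.4,5,2.7,0,0,0,1],
  [0.4,6.5,4.1,0,0,0,1],
  [0.4,7.7,5.4,0,0,0,1],
])

```text
time_s: 17.7
ee_pos: [0.4941, 0.0283, 0.3061]
orientation: [0.705, 0.062, 0.703, -0.066]
contact_force: [-0.8, -0.3, -0.2]
gripper_width: 0.0007
```

>>> carry_out([
  [0,0.8,1.1,0,0,0,1],
  [0,1.5,2.2,0,0,0,1],
  [0,2.2,3.3,0,0,0,1],
  [0,2.8,4.3,0,0,0,1],
  [0,3.2,5.2,0,0,0,1],
])

```text
time_s: 18.2
ee_pos: [0.5514, 0.0503, 0.3052]
orientation: [0.705, 0.062, 0.704, -0.066]
contact_force: [-1.2, -0.8, 0.2]
gripper_width: 0.0007
```

```bash
python3 dnow.py
```

```text
18.2 [-1.19386419 -0.79270858  0.18657219]
[0.55139062 0.05034584 0.30524919]
peg rel hinge locker [-0.0953  0.2022  0.3052] theta if s=.02: 0.351
1.2 [0.3, -13.9, -12.2]
1.05 [0.3, -10.7, -11.0]
0.9 [0.2, -7.8, -9.4]
0.75 [0.2, -5.1, -7.3]
0.6 [0.2, -2.8, -4.8]
0.45 [0.2, -0.8, -2.1]
0.3 [0.2, 0.7, 1.0]
0.2 [0.2, 1.4, 3.1]
0.15 [0.2, 1.7, 4.2]
0.1 [0.2, 2.0, 5.3]
0.05 [0.2, 2.1, 6.4]
0.02 [0.2, 2.2, 7.1]
0 [0.2, 2.3, 7.5]
door top pts 138
theta door [0.285 0.317 0.351 0.39  0.426] 0.14745204811874568
```

>>> carry_out([
  [0,0.5,0.8,0,0,0,1],
  [0,0.9,1.7,0,0,0,1],
  [0,1.2,2.5,0,0,0,1],
  [0,1.5,3.3,0,0,0,1],
  [0,1.7,4,0,0,0,1],
])

```text
time_s: 18.75
ee_pos: [0.5937, 0.0599, 0.3052]
orientation: [0.705, 0.062, 0.704, -0.066]
contact_force: [-1.1, -0.4, -0.8]
gripper_width: 0.0003
```

```bash
python3 dnow.py|grep -v "^[10]\.[0-9]* \["; python3 - <<'E'
from h import *
p,d=manip.grab_frame("side"); cv2.imwrite("pics/side9.png",cv2.resize(p[85:245,150:330,::-1],None,fx=4,fy=3.7,interpolation=cv2.INTER_CUBIC))
E
```

```text
18.75 [-1.14263123 -0.38376329 -0.77138016]
[0.59365437 0.05992063 0.30515959]
peg rel hinge locker [-0.0554  0.2193  0.3052] theta if s=.02: 0.159
0 [0.2, 0.6, 3.5]
door top pts 76
theta door [0.124 0.157 0.191 0.211 0.259] 0.13172420253803782
```

View pics/side9.png

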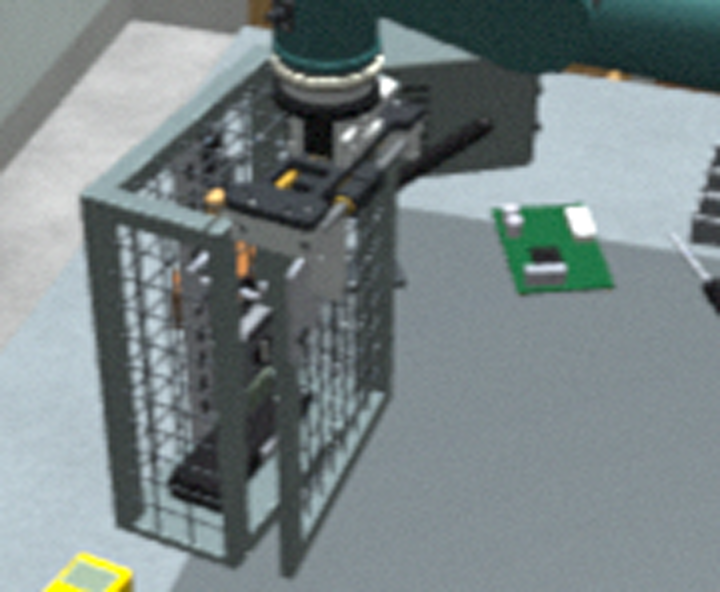

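>>> carry_out([
  [0,0.1,0.6,0,0,0,1],
  [0,0.3,1.2,0,0,0,1],
  [0,0.4,1.7,0,0,0,1],
  [0,0.5,2.1,0,0,0,1],
  [0,0.5,2.4,0,0,0,1],
])

```text
time_s: 19.35
ee_pos: [0.6178, 0.0606, 0.3052]
orientation: [0.705, 0.062, 0.704, -0.065]
contact_force: [-0.2, 0.1, -0.9]
gripper_width: 0.0003
```

```bash
python3 dnow.py|grep -v "^[10]\.[0-9]* \["; python3 - <<'E'
from door import *
p,d=manip.grab_frame("side"); cv2.imwrite("pics/side10.png",cv2.resize(p[85:245,150:330,::-1],None,fx=4,fy=3.7,interpolation=cv2.INTER_CUBIC))
W=cloud(manip.calibration("side"),d); X=RL.inv().apply((W-H).reshape(-1,3)).reshape(W.shape)
m=(X[...,1]>.235)&(X[...,1]<.275)&(X[...,2]>.03)&(X[...,2]<.28)&(abs(X[...,0])<.09)
P=X[m]; print(len(P)); 
print(np.histogram(P[:,0],bins=np.arange(-.07,.05,.006)))
E
```

```text
19.35 [-0.24386152  0.13651966 -0.89330133]
[0.61782282 0.06060491 0.30516994]
peg rel hinge locker [-0.0318  0.2243  0.3052] theta if s=.02: 0.052
0 [0.2, 0.1, 1.2]
door top pts 6
theta door [0.093 0.098 0.102 0.105 0.106] 0.13501625232356315
1051
(array([  0,   0,   0,   0,   0,   0,   0,  18, 268, 103,  23,   0, 213,
       147,  61,  14,   7,  12,  13]), array([-0.07 , -0.064, -0.058, -0.052, -0.046, -0.04 , -0.034, -0.028,
       -0.022, -0.016, -0.01 , -0.004,  0.002,  0.008,  0.014,  0.02 ,
        0.026,  0.032,  0.038,  0.044]))
```

View pics/side10.png

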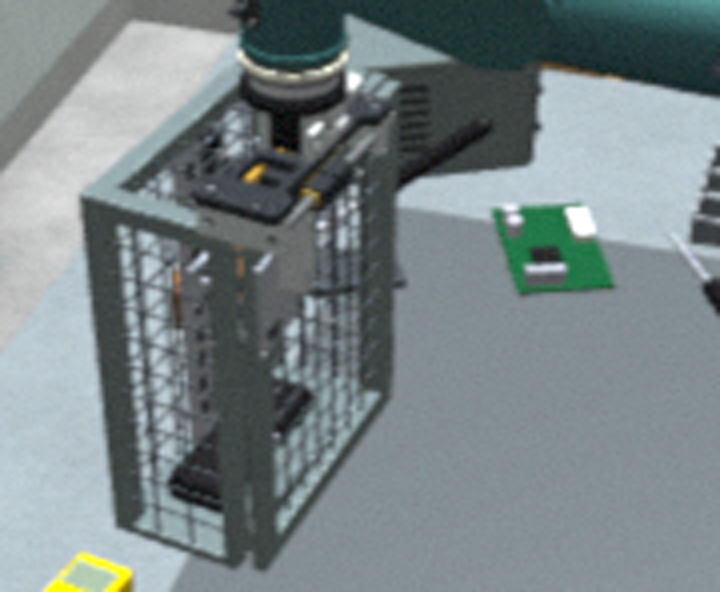

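>>> carry_out([
  [0,0,0.2,0,0,0,1],
  [0,0,0.4,0,0,0,1],
  [0,0,0.6,0,0,0,1],
  [0,0,0.7,0,0,0,1],
  [0,0,0.8,0,0,0,1],
])

```text
time_s: 19.95
ee_pos: [0.6254, 0.059, 0.3054]
orientation: [0.705, 0.062, 0.704, -0.065]
contact_force: [-0.3, 0.1, -0.0]
gripper_width: 0.0004
```

```bash
cat > d2.py <<'E'
from door import *
s=manip.sense(); print(s["time_s"],s["contact_force"],RL.inv().apply(tcpR()[0]-H).round(4))
p,d=manip.grab_frame("side")
W=cloud(manip.calibration("side"),d); X=RL.inv().apply((W-H).reshape(-1,3)).reshape(W.shape)
m=(X[...,1]>.235)&(X[...,1]<.275)&(X[...,2]>.03)&(X[...,2]<.28)&(abs(X[...,0])<.09)
P=X[m]; h=np.histogram(P[:,0],bins=np.arange(-.04,.02,.003)); print(list(zip(h[1].round(3).tolist(),h[0].tolist())))
cv2.imwrite("pics/side_d2.png",cv2.resize(p[85:245,150:330,::-1],None,fx=4,fy=3.7,interpolation=cv2.INTER_CUBIC))
E
python3 d2.py
```

```text
19.95 [-0.33009418  0.1028322  -0.03689378] [-0.0241  0.2241  0.3054]
[(-0.04, 0), (-0.037, 0), (-0.034, 0), (-0.031, 0), (-0.028, 0), (-0.025, 0), (-0.022, 3), (-0.019, 9), (-0.016, 61), (-0.013, 182), (-0.01, 62), (-0.007, 51), (-0.004, 32), (-0.001, 19), (0.002, 11), (0.005, 120), (0.008, 70), (0.011, 40), (0.014, 44)]
```

>>> carry_out([
  [0,0,0.1,0,0,0,1],
  [0,0,0.2,0,0,0,1],
  [0,0,0.3,0,0,0,1],
  [0,0,0.4,0,0,0,1],
  [0,0,0.4,0,0,0,1],
])

```text
time_s: 20.5
ee_pos: [0.6295, 0.0581, 0.3053]
orientation: [0.705, 0.062, 0.704, -0.066]
contact_force: [-0.4, 0.1, 0.2]
gripper_width: 0.0006
```

```bash
python3 d2.py
```

```text
20.5 [-0.37992815  0.14020232  0.22342446] [-0.0199  0.2239  0.3053]
[(-0.04, 0), (-0.037, 0), (-0.034, 0), (-0.031, 0), (-0.028, 0), (-0.025, 0), (-0.022, 0), (-0.019, 0), (-0.016, 8), (-0.013, 21), (-0.01, 148), (-0.007, 119), (-0.004, 43), (-0.001, 52), (0.002, 34), (0.005, 66), (0.008, 53), (0.011, 44), (0.014, 50)]
```

View pics/side_d2.png

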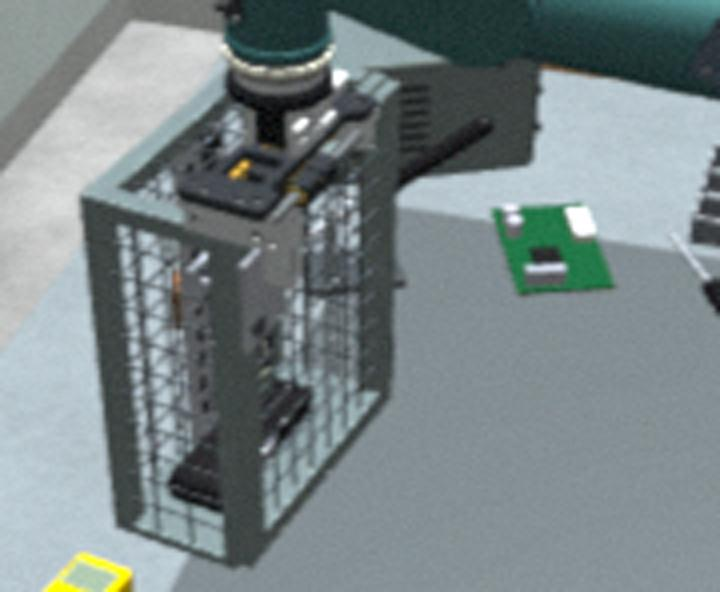

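>>> carry_out([
  [0,0,-1,0,0,0,1],
  [0,0,-3,0,0,0,1],
  [0,0,-6,0,0,0,1],
  [-2,0,-10,0,0,0,1],
  [-4,0,-14,0,0,0,1],
])

```text
time_s: 21.05
ee_pos: [0.4893, 0.0837, 0.3445]
orientation: [0.704, 0.062, 0.705, -0.066]
contact_force: [0.1, 0.3, 1.0]
gripper_width: 0.0004
```

```bash
python3 d2.py; python3 - <<'E'
from door import *
p,d=manip.grab_frame("side"); cv2.imwrite("pics/side12.png",cv2.resize(p[85:245,150:330,::-1],None,fx=4,fy=3.7,interpolation=cv2.INTER_CUBIC))
p,d=manip.grab_frame("top"); W=cloud(manip.calibration("top"),d); X=RL.inv().apply((W-H).reshape(-1,3)).reshape(W.shape)
cv2.imwrite("pics/top12.png",cv2.resize(p[100:260,110:410,::-1],None,fx=2.6,fy=2.6,interpolation=cv2.INTER_CUBIC))
m=(abs(X[...,2]-.372)<.012)
for y in np.arange(.0,.27,.03):
    q=X[m&(X[...,1]>y)&(X[...,1]<y+.03)&(X[...,0]<.02)&(X[...,0]>-.06)]
    print(y.round(2),q[:,0].min().round(4) if len(q) else None,len(q))
E
```

```text
21.05 [0.06841186 0.26461181 0.97739924] [-0.1624  0.2237  0.3445]
[(-0.04, 0), (-0.037, 0), (-0.034, 0), (-0.031, 0), (-0.028, 0), (-0.025, 0), (-0.022, 0), (-0.019, 0), (-0.016, 5), (-0.013, 21), (-0.01, 135), (-0.007, 130), (-0.004, 49), (-0.001, 58), (0.002, 28), (0.005, 73), (0.008, 41), (0.011, 45), (0.014, 49)]
0.0 -0.0067 75
0.03 -0.0066 73
0.06 -0.0067 69
0.09 -0.0071 73
0.12 -0.0067 69
0.15 -0.0066 71
0.18 -0.0068 73
0.21 -0.0069 72
0.24 -0.0075 59
0.27 None 0
```

View pics/side12.png

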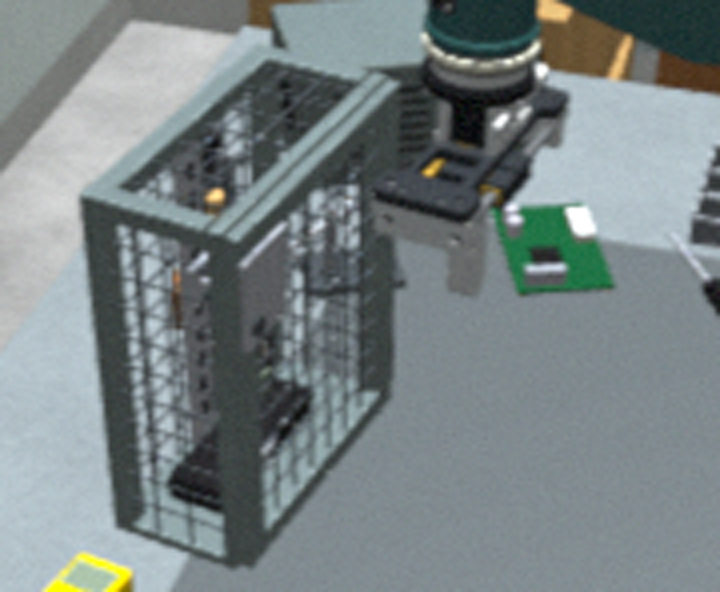

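View pics/top12.png

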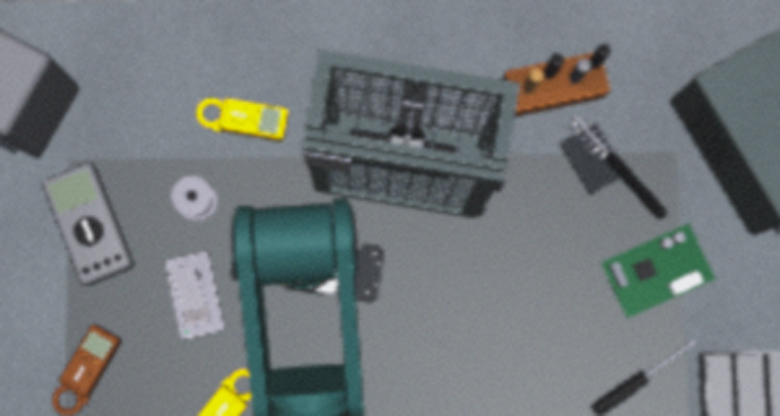

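```bash
python3 -c "
from h import *
manip.finish_job(); print(manip.sense()['time_s'])"
```

```text
the job is handed in; nothing more can be done
the job is handed in; nothing more can be done
```

The clamp meter is hanging on the J-hook, the locker door is shut, and I handed the job in at about 21 s of the 70 s limit. No verdict was reported, so this rests on my own checks.

- **Meter:** I gripped the grey meter across its width, drew it up off the stand lip and carried it in through the opening. Wrist-camera depth put the hook rod at about 203 mm. Lowering until it touched agreed, with the hole centre at about 192 mm. I pressed with about 8 N, against the 35 N limit, then released it. Pictures afterwards show it hanging upright, clear of the case, with the fingers away from it.
- **Door:** I pushed it shut from outside with the closed fingers held upright, stopping just short of pressing it against the frame. After backing off, its outer face measured 6.6 to 7.5 mm in front of the hinge axis along its whole width, so the angle is about 0 to 0.01 rad.
- **Bystanders:** in the last top picture the multimeter, spool and board look where they were. I judged that by eye, without measuring. The case was last seen clearly before the door closed, and only through the mesh after that.

Two measurements disagreed slightly. The planned hole position was 2 to 3 mm off sideways, which I corrected from the wrist pictures before passing the tip. The single-view door angle read high at 0.10 rad while closing, but it came from only 6 points, and the final reading along the whole door replaced it.

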